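# Tip the flat tin out of the hall rack

### The arm

A 7-joint arm with a two-finger parallel gripper is mounted at the origin on the work surface. World frame = base frame: x ahead of the robot, y to its left, z up, the work surface at z = 0. Lengths are in m, angles in rad, forces in N, time in s.
With the tool pointing down it reaches from about 0.4 to 0.875 m from the base axis. Payload 19.3 kg.
Tool frame: the origin (TCP) lies on the centre line of the jaws, within the pads' length; the fingertips stand 14 mm ahead of it and the grasp point (between the pads) lies 5 mm behind it; x points along the fingers, y is the direction in which the jaws open and shut, and the axes are right-handed (so a half turn about x gives the same grasp; the last joint's range is limited). The gripper opens to 85 mm and grips with 20 to 120 N. Pads are 22 mm wide; open, the fingers measure 114 mm over their backs; the gripper's body (76 mm by 85 mm) begins 54 mm behind the grasp point. The pads swing forward as they close: fully open they stand 13 mm farther back than shut.
Start: joints at [-1.353, 0.521, -0.036, 1.599, 0.021, 1.021, -0.113], TCP at [0.177, 0.599, 0.245] pointing down, gripper open.
Joint ranges: [-2.91, 2.91], [-0.3, 2.13], [-1.5, 1.42], [0.17, 2.43], [-1.26, 4.41], [0.16, 1.93], [-2.52, 2.52]. Speed limits (rad/s): [1.89, 1.89, 2.39, 2.39, 3.01, 3.01, 3.01].

### API

Orientations are given as [roll, pitch, yaw] about the fixed x, y, z axes, in that order (R = Rz(yaw) Ry(pitch) Rx(roll)).
In Python, from workcell import monitor, optics, bot gives the robot as it stands.
- The arm moves only by the tool arm_command, never from a script. Its arguments are lists of equal length, an entry for each row: "delta_pos": the shift along the tool's x, y, z as a fraction of full scale, a list of three; "rotation": the turn, a rotation vector about the tool's x, y, z as a fraction of full scale, a list of three. In form: {"delta_pos": [[dx, dy, dz], ...], "rotation": [[wx, wy, wz], ...]}. A call has 1 to 10 rows; each row shifts and turns the pose as measured when the row begins, along the tool's axes as they then stand; what a row does not reach is not made up. Full scale, the value 1, is 30 mm for a shift and 6 degrees for a turn. A row lasts 1/10 s, in which the tool goes at most 50 mm and 8.59 degrees, less where a joint would pass 70% of its speed; a pose out of reach is approached as far as the arm can. A call with a number of a shift or a turn outside -1 to 1 is refused whole. A call with a gripper value outside its range is refused whole. "gripper" is the closure, from -1 (fully open) to 1 (shut), so that 0 is half open, set as the call begins (left out, the last holds). The fingers move at their own pace and stop on an object; "grip_force" is the grip in N (left out, the last holds). Time passes only in rows, so rows that do not move let the fingers close. It gives the time, the measured TCP pose, the force and the opening at its end, in the units of the state.
- monitor.observe(): the state, without advancing time (a new reading comes with each control period).
- optics.grab_frame(name): name is "scene" or "top" or "wrist"; returns the picture (420x560x3 uint8, red, green, blue); there is no depth.
- optics.camera_params(name): a dict with "fx", "fy", "cx", "cy" (pixels), "origin" and "rotation" of the camera in the world. Camera axes: x right, y down, z forward; pixel columns grow to the right and rows downward; lengths in m; the calibration is good to about 2 mm. A picture is of the moment at which its call begins: read the wrist's pose just before it. camera_params takes no time and is no camera call; for the wrist camera it gives the pose at the moment of the call.
- bot.job_done(): hands the job in, once; it reports no verdict.
The state is a dict: "clock": time; "qpos": joint angles; "qd": joint speeds; "joint_efforts": joint torques, N m; "position": TCP position; "tool_rot": TCP orientation; "force": force on the tool from outside, world axes, zero at the start; "moment": the same for the moment, N m; "grip_width": finger opening in m.
Only numpy, scipy, OpenCV 4.12 (cv2) and the standard library are available. Lean on these libraries where they do the work, as an engineer would, in place of code of your own. Each camera call takes 0.05 s, during which the arm holds its last target. There are 200 camera calls.

### The job

The tall flat steel tin stands tightly in a row with two pocket guidebooks in the plywood rack on the hall bench. Tip it out towards the robot by its top edge until it leans on the rack's sloping front board, then grip it by its leaning top, lift it out and set it down gently, standing upright inside the grey catch-all tray. Do not drop it, and leave the two books standing in the rack.

Things in the scene. Friction and masses are not known exactly. Their poses are not given: they have to be found in the camera images.
- tin_mid (a point): Centre of the tin: closed flat steel box, 88 mm deep (x), 38 thick (y), 180 tall (z), about 0.35 kg, loose. z points to its top, x from its front face (spine, towards the robot) to its back face. It stands in a tight row of three, 41 mm apart, with two equally large books on a fixed rack's 10 mm floor. Pulled over 26 degrees towards -x it falls on and stays leaning at 39 on the front board.
- book_a_mid (a point): Centre of a loose pocket guidebook with grey cloth cover, in the same row; size and axes as the tin's (before tipping). It must stay. The rack's back board, 2 mm behind the row, reaches only 100 mm above the bench and the end cheeks 115 mm, so the upper 90 mm of the row (top at 190 mm) is free from behind.
- book_b_mid (a point): Centre of the other loose pocket guidebook, brown board cover, same size and axes. It must stay. From the foot of the row the rack's front board, 75 mm long, slopes out towards the robot at 39 degrees from vertical and keeps the feet from sliding out; the upper part of an item leaning on it is clear in front of the row.
- tray: Fixed grey silicone catch-all tray, 180 mm (its x) by 250 mm (its y), walls 5 mm thick and 18 mm high, floor 5 mm thick. The origin is the centre of its underside, on the bench, z up. A small blue glass disc lies in one corner; the middle of the tray is clear.

How it is judged:
On the way, in this order (a step that is already met when the one before it is completed fails the run):
1. the tin leans out of the row, its foot still in the rack (angle between tin_mid's own z axis and vertical above 0.5 rad and height (world z) of tin_mid below 0.13 m and distance of tin_mid from where it was at the start of the episode below 0.09 m), for 0.2 s.
2. the tin is lifted out of the rack (height (world z) of tin_mid above 0.14 m), for 0.2 s.
At the end, for the whole second after the job is handed in: The tin stands upright (within 7 degrees) and still on the tray's floor (its centre 88 to 104 mm above the tray's underside, inside the walls), released, and each book stands in the rack within 30 mm and 10 degrees of upright from where it was (angle between tin_mid's own z axis and vertical below 0.12 rad and z of tin_mid in the frame of tray between 0.088 and 0.104 m and x of tin_mid in the frame of tray between -0.085 and 0.085 m and y of tin_mid in the frame of tray between -0.12 and 0.12 m and linear speed of tin below 0.03 m/s and angle between each of book_a_mid, book_b_mid's own z axis and vertical below 0.17 rad and distance of each of book_a_mid, book_b_mid from where it was at the start of the episode below 0.03 m); the robot touches nothing.
It fails at once if the tin is dropped (falls free faster than 0.75 m/s, about 30 mm) (linear speed of tin above 0.75 m/s and contact force between the fingers and tin below 0.2 N).
It fails at once if a book is tipped over or pulled out (angle between any of book_a_mid, book_b_mid's own z axis and vertical above 0.4 rad or distance of any of book_a_mid, book_b_mid from where it was at the start of the episode above 0.08 m).
It also fails if it takes over 56 s, if anything falls off the work surface, if the arm or the gripper's body presses on something with over 40 N, if the wrist force passes 120 N, or if a joint passes its speed limit or range.

## Working session

There is one attempt and no reset: what is moved stays moved. The work goes in short steps, Python scripts to look and compute and a tool call to move; the robot and the scene stay as the last step left them, time stands still between calls to the robot, and variables do not carry over. Pictures are saved under pics/ and viewed, about 8 in all and at most 12, crops included, and the job is handed in when it is done.

Besides the shell and the picture viewer there is one more tool, called after "Request:" as name(argument=value, ...) on one line, values as JSON. arm_command: Moves the arm, as the interface text tells. Its arguments: {"type":"object","properties":{"delta_pos":{"type":"array","items":{"type":"array","items":{"type":"number"}}},"rotation":{"type":"array","items":{"type":"array","items":{"type":"number"}}},"gripper":{"type":"number"},"grip_force":{"type":"number"}},"required":["delta_pos","rotation"]}

```bash
mkdir -p pics
cat > h.py <<'E'
import numpy as np, cv2
from workcell import monitor, optics, bot
from scipy.spatial.transform import Rotation as R
def grab(n,f):
    im=optics.grab_frame(n); cv2.imwrite('pics/'+f,im[:,:,::-1]); return im
def ray(n,u,v,z):
    p=optics.camera_params(n); d=np.array(p['rotation'])@[(u-p['cx'])/p['fx'],(v-p['cy'])/p['fy'],1]
    o=np.array(p['origin']); return o+d*(z-o[2])/d[2]
E
python3 - <<'E'
from h import *
a=grab('scene','s0.png');b=grab('top','t0.png')
cv2.imwrite('pics/a0.png',cv2.resize(np.hstack([a,b])[:,:,::-1],(800,300)))
print(monitor.observe())
for n in('scene','top'):print(optics.camera_params(n))
E
```

```text
{'clock': 0.1, 'qpos': array([-1.35317207,  0.52195475, -0.03628848,  1.59992781,  0.02123557,
        1.02109132, -0.11280227]), 'qd': array([-0.00026117, -0.00123972, -0.00145957, -0.00100053,  0.0002418 ,
       -0.00085176,  0.000792  ]), 'joint_efforts': array([ 3.33227974e-03, -9.28478551e+01,  1.98334001e+00, -3.70531368e+01,
        1.81340222e-02,  5.22480826e-03,  8.85516488e-05]), 'position': array([0.17740025, 0.59900993, 0.24479182]), 'tool_rot': array([-1.45184526,  1.56980015, -1.73969837]), 'force': array([ 0.09133291,  0.09538511, -0.06195214]), 'moment': array([ 0.02696564, -0.02262876,  0.02317195]), 'grip_width': 0.08526787417523651}
{'fx': 491.8948497477708, 'fy': 491.8948497477708, 'cx': 277.02498067143034, 'cy': 207.6630341802115, 'origin': array([ 1.0682757 , -0.55009024,  0.72208851]), 'rotation': array([-2.29208707,  0.01933881,  0.763963  ])}
{'fx': 523.0060369021134, 'fy': 523.0060369021134, 'cx': 281.2656686682067, 'cy': 211.77515144906295, 'origin': array([ 0.49223531, -0.01788392,  1.08177716]), 'rotation': array([-3.05441584, -0.0133616 , -1.56920817])}
```

View pics/s0.png

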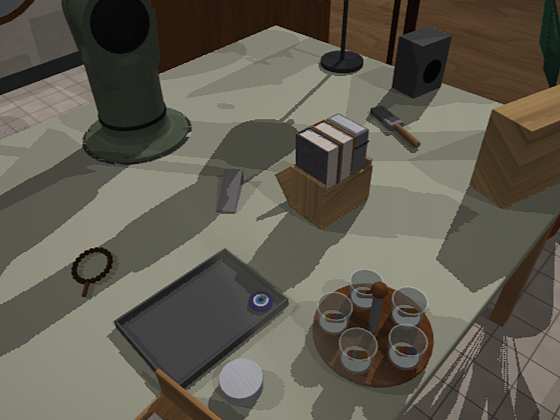

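View pics/t0.png

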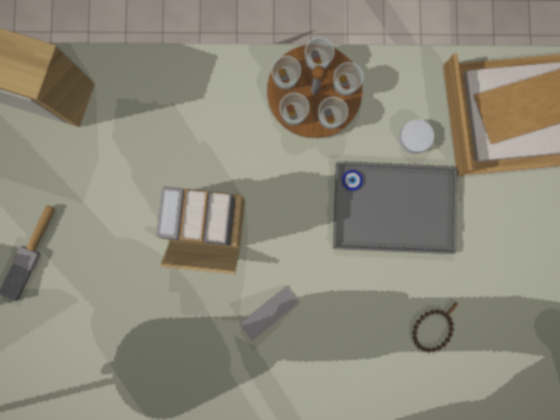

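```bash
sed -i "s/np.array(p\['rotation'\])@/R.from_euler('xyz',p['rotation']).as_matrix()@/" h.py
python3 - <<'E'
from h import *
b=cv2.imread('pics/t0.png');s=cv2.imread('pics/s0.png')
c=cv2.resize(b[170:290,145:265],(480,480),interpolation=cv2.INTER_CUBIC);d=cv2.resize(s[105:225,275:385],(320,349)[:2],interpolation=cv2.INTER_CUBIC)
o=np.zeros((480,800,3),np.uint8);o[:,:480]=c;o[:349,480:]=d
cv2.imwrite('pics/c0.png',o)
# bright tops
g=b.astype(int)
for n,(u0,u1) in dict(L=(158,182),M=(183,207),Rr=(206,234)).items():
    print(n,[tuple(g[215,u]) for u in range(u0,u1,3)])
# tray: dark blob
m=cv2.inRange(cv2.cvtColor(b,cv2.COLOR_BGR2GRAY),0,85);m[:150]=0;m[260:]=0;m[:,:320]=0
k=max(cv2.findContours(m,0,2)[0],key=cv2.contourArea);r=cv2.minAreaRect(k);print(r)
for q in cv2.boxPoints(r):print(q,ray('top',*q,0.018).round(4))
E
```

```text
L [(np.int64(135), np.int64(145), np.int64(145)), (np.int64(154), np.int64(153), np.int64(154)), (np.int64(186), np.int64(185), np.int64(183)), (np.int64(184), np.int64(182), np.int64(180)), (np.int64(185), np.int64(182), np.int64(181)), (np.int64(183), np.int64(181), np.int64(179)), (np.int64(152), np.int64(150), np.int64(151)), (np.int64(106), np.int64(108), np.int64(110))]
M [(np.int64(89), np.int64(116), np.int64(140)), (np.int64(155), np.int64(162), np.int64(169)), (np.int64(179), np.int64(186), np.int64(194)), (np.int64(180), np.int64(187), np.int64(194)), (np.int64(179), np.int64(185), np.int64(193)), (np.int64(179), np.int64(186), np.int64(193)), (np.int64(170), np.int64(178), np.int64(186)), (np.int64(84), np.int64(113), np.int64(138))]
Rr [(np.int64(88), np.int64(94), np.int64(101)), (np.int64(129), np.int64(135), np.int64(141)), (np.int64(171), np.int64(177), np.int64(184)), (np.int64(179), np.int64(185), np.int64(192)), (np.int64(177), np.int64(184), np.int64(191)), (np.int64(177), np.int64(184), np.int64(191)), (np.int64(176), np.int64(182), np.int64(189)), (np.int64(132), np.int64(135), np.int64(141)), (np.int64(62), np.int64(64), np.int64(66)), (np.int64(57), np.int64(67), np.int64(75))]
((352.37646484375, 205.8941192626953), (85.43990325927734, 38.80842971801758), 85.60128784179688)
[329.75293 164.78824] [ 0.6827 -0.1317  0.018 ]
[368.44702 161.81177] [ 0.6892 -0.2117  0.018 ]
[375. 247.] [ 0.5138 -0.2228  0.018 ]
[336.3059  249.97647] [ 0.5076 -0.1439  0.018 ]
```

View pics/c0.png

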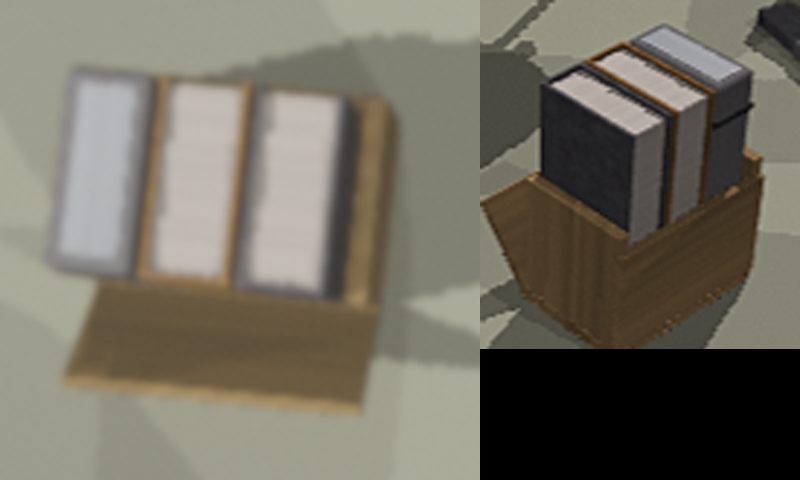

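Run:
```python
from h import *
for n,P in dict(tin=[(75,66),(152,74),(47,268),(132,277)],row=[(75,66),(350,97),(47,268),(338,300)]).items():
    w=np.array([ray('top',145+u/4,170+v/4,.19)[:2] for u,v in P]);print(n,w.round(4).tolist(),w.mean(0).round(4))
    y=np.mean([w[0]-w[2],w[1]-w[3]],0);print(np.linalg.norm(y),np.degrees(np.arctan2(y[1],y[0])));x=w[0]-w[1];print(np.linalg.norm(x),np.degrees(np.arctan2(x[1],x[0]))-90)
w=np.array([ray('top',u,v,.018)[:2] for u,v in[(335.5,162.5),(457,166),(455.5,251.5),(333,248)]]);print(w.round(4).tolist(),w.mean(0))
p=optics.camera_params('scene');c=R.from_euler('xyz',p['rotation']).as_matrix()
for q in[[.49,.17,.19],[.45,.17,.19]]:
    t=c.T@(np.array(q)-p['origin']);print(t[:2]/t[2]*p['fx']+[p['cx'],p['cy']])
```

```text
tin [[0.6131, 0.1718], [0.6098, 0.1388], [0.5266, 0.1818], [0.5228, 0.1458]] [0.5681 0.1596]
0.08714937960653302 -5.582235361567812
0.03314161559400155 -5.7900848057998076
row [[0.6131, 0.1718], [0.6001, 0.054], [0.5266, 0.1818], [0.5133, 0.0582]] [0.5633 0.1165]
0.08699867318871594 -4.709739757279872
0.1185319704021423 -6.293659035545886
[[0.6875, -0.1436], [0.6812, -0.3951], [0.505, -0.3871], [0.5116, -0.1372]] [ 0.59633581 -0.26575553]
[319.94739332 108.821977  ]
[305.72092224 102.52280497]
```

```bash
cat >> h.py <<'E'
yaw=np.radians(-5.7); TC=np.array([.5675,.158,.1])
ex=np.array([np.cos(yaw),np.sin(yaw),0]); ey=np.array([-ex[1],ex[0],0]); ez=np.array([0,0,1.])
def go(pos,xd,yd):
    s=monitor.observe(); Rc=R.from_euler('xyz',s['tool_rot']); T=R.from_matrix(np.array([xd,yd,np.cross(xd,yd)]).T)
    rv=(Rc.inv()*T).as_rotvec(degrees=True)/6
    d=(np.array(pos)-s['position'])
    print('clock',s['clock'],'pos',s['position'].round(4),'F',s['force'].round(1),'w',round(s['grip_width'],4))
    print('rot units',rv.round(2),'shift now-axes',(Rc.inv().apply(d)/.03).round(2),'shift after-rot axes',(T.inv().apply(d)/.03).round(2))
E
python3 - <<'E'
from h import *
for q in[(415,97),(395,88),(342,70),(240,185)]:print(ray('scene',*q,0).round(3))
P=TC+ex*.075; P[2]=.26
for s in(1,-1):go(P,-ez,s*ex)
E
```

```text
[0.448 0.667 0.   ]
[0.373 0.674 0.   ]
[0.178 0.664 0.   ]
[0.37  0.033 0.   ]
clock 0.1 pos [0.1774 0.599  0.2448] F [ 0.1  0.1 -0.1] w 0.0853
rot units [1.32e+01 1.00e-02 1.00e-02] shift now-axes [-0.49 -9.94 19.1 ] shift after-rot axes [-0.51 16.9  13.34]
clock 0.1 pos [0.1774 0.599  0.2448] F [ 0.1  0.1 -0.1] w 0.0853
rot units [-1.68e+01 -1.00e-02  1.00e-02] shift now-axes [-0.49 -9.94 19.1 ] shift after-rot axes [ -0.51 -16.9  -13.34]
```

Request:
arm_command(delta_pos=[[-0.05,-0.5,0.95],[-0.05,-0.5,0.95],[-0.05,-0.5,0.95],[-0.05,-0.5,0.95],[-0.05,-0.5,0.95],[-0.05,-0.5,0.95],[-0.05,-0.5,0.95],[-0.05,-0.5,0.95],[-0.05,-0.5,0.95],[-0.05,-0.5,0.95]], rotation=[[0,0,0],[0,0,0],[0,0,0],[0,0,0],[0,0,0],[0,0,0],[0,0,0],[0,0,0],[0,0,0],[0,0,0]], gripper=1)

```text
clock: 1.1
position: [0.4118, 0.3679, 0.257]
tool_rot: [-2.018, 1.564, -2.297]
force: [0.1, 0.5, -0.1]
grip_width: 0.0002
```

Request:
arm_command(delta_pos=[[0,0,0],[0,0,0],[0,0,0],[0,0,0],[0,0,0],[0,0,0],[0,0,0],[0,0,0],[0,0,0],[0,0,0]], rotation=[[1,0,0],[1,0,0],[1,0,0],[1,0,0],[1,0,0],[1,0,0],[1,0,0],[1,0,0],[1,0,0],[1,0,0]])

```text
clock: 2.1
position: [0.4153, 0.3615, 0.255]
tool_rot: [-0.786, 1.559, -2.161]
force: [-0.2, 0.3, 0.0]
grip_width: -0.0001
```

Run:
```python
from h import *
P=TC+ex*.075; P[2]=.26
go(P,-ez,ex);print(monitor.observe()['qpos'].round(2))
```

```text
clock 2.1 pos [0.4153 0.3615 0.255 ] F [-0.2  0.3  0. ] w -0.0001
rot units [2.82 0.09 0.07] shift now-axes [-0.15  6.05  8.37] shift after-rot axes [-0.17  8.22  6.24]
[-1.03  0.41  0.28  1.79 -0.13  0.97 -0.5 ]
```

Request:
arm_command(delta_pos=[[0,0,0],[0,0,0],[0,0,0],[0,0.9,0],[0,0.9,0],[0,0.9,0],[0,0.9,0],[0,0.9,0],[0,0.9,0],[0,0.9,0]], rotation=[[1,0,0],[1,0,0],[0.8,0.1,0.1],[0,0,0],[0,0,0],[0,0,0],[0,0,0],[0,0,0],[0,0,0],[0,0,0]])

```text
clock: 3.1
position: [0.6048, 0.3413, 0.2527]
tool_rot: [-0.312, 1.568, -1.991]
force: [-0.2, -0.0, 0.5]
grip_width: 0.0002
```

Request:
arm_command(delta_pos=[[0,0.6,0.6],[0,0.6,0.6],[0,0.6,0.6],[0,0,0.7],[0,0,0.7],[0,0,0.7],[0,0,0.7],[0,0,0.7],[0,0,0.7],[0,0,0.3]], rotation=[[0,0,0],[0,0,0],[0,0,0],[0,0,0],[0,0,0],[0,0,0],[0,0,0],[0,0,0],[0,0,0],[0,0,0]])

```text
clock: 4.1
position: [0.6393, 0.1364, 0.2494]
tool_rot: [-0.686, 1.563, -2.365]
force: [0.8, -0.3, -0.2]
grip_width: 0.0
```

Run:
```python
from h import *
P=TC+ex*.075; P[2]=.174
go(P,-ez,ex)
```

```text
clock 4.1 pos [0.6393 0.1364 0.2494] F [ 0.8 -0.3 -0.2] w 0.0
rot units [-0.08  0.05  0.05] shift now-axes [ 2.51  0.06 -0.49] shift after-rot axes [ 2.51  0.05 -0.48]
```

Request:
arm_command(delta_pos=[[0,0.05,-0.25],[0,0,-0.23],[0,0,0],[0.5,0,0],[0.5,0,0],[0.5,0,0],[0.5,0,0],[0.5,0,0],[0,0,0],[0,0,0]], rotation=[[-0.08,0.05,0.05],[0,0,0],[0,0,0],[0,0,0],[0,0,0],[0,0,0],[0,0,0],[0,0,0],[0,0,0],[0,0,0]])

```text
clock: 5.1
position: [0.6401, 0.1549, 0.1652]
tool_rot: [-1.426, 1.567, -3.091]
force: [0.4, 0.3, 0.4]
grip_width: -0.0
```

Run:
```python
from h import *
P=TC+ex*.075; P[2]=.174
go(P,-ez,ex)
a=grab('scene','s1.png');b=grab('top','t1.png')
o=np.hstack([cv2.resize(a[60:240,260:440],(400,400)),cv2.resize(b[130:290,130:290],(400,400))])
cv2.imwrite('pics/c1.png',o[:,:,::-1])
```

```text
clock 5.1 pos [0.6401 0.1549 0.1652] F [0.4 0.3 0.4] w -0.0
rot units [0.05 0.01 0.03] shift now-axes [-0.29  0.08  0.14] shift after-rot axes [-0.29  0.08  0.14]
```

View pics/c1.png

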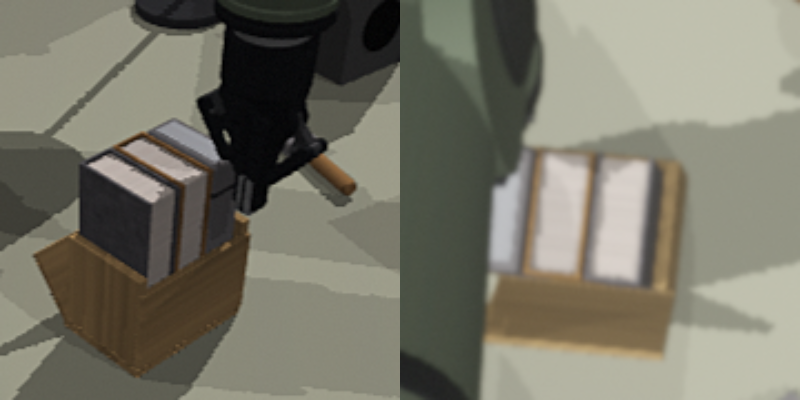

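Request:
arm_command(delta_pos=[[-0.3,0,0.14],[0,0,0],[0,-0.2,0],[0,-0.2,0],[0,-0.2,0],[0,-0.2,0],[0,-0.2,0],[0,-0.2,0],[0,-0.2,0],[0,-0.2,0]], rotation=[[0,0,0],[0,0,0],[0,0,0],[0,0,0],[0,0,0],[0,0,0],[0,0,0],[0,0,0],[0,0,0],[0,0,0]])

```text
clock: 6.2
position: [0.5893, 0.1554, 0.1782]
tool_rot: [2.473, 1.569, 0.808]
force: [1.7, 0.0, 0.8]
grip_width: 0.0002
```

Run:
```python
from h import *
P=TC-ex*.012; P[2]=.174
go(P,-ez,ex)
a=grab('scene','s2.png');b=grab('top','t2.png')
o=np.hstack([cv2.resize(a[60:240,260:440],(400,400)),cv2.resize(b[130:290,130:290],(400,400))])
cv2.imwrite('pics/c2.png',o[:,:,::-1])
```

```text
clock 6.2 pos [0.5893 0.1554 0.1782] F [1.7 0.  0.8] w 0.0002
rot units [ 0.05 -0.02 -0.01] shift now-axes [ 0.14 -1.13 -0.02] shift after-rot axes [ 0.14 -1.13 -0.02]
```

View pics/c2.png

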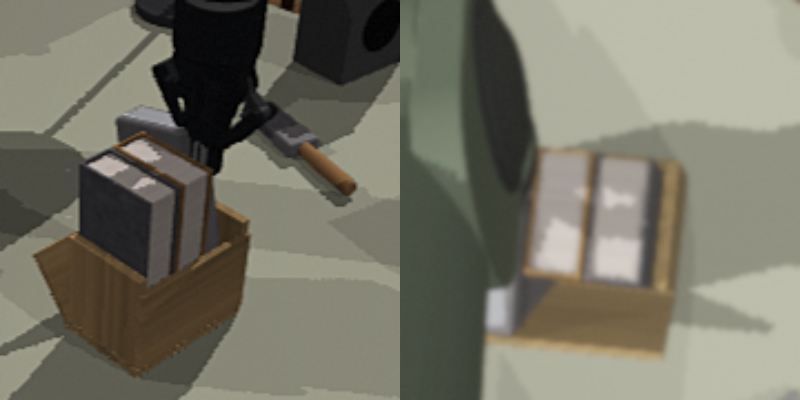

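Request:
arm_command(delta_pos=[[0,-0.2,0],[0,-0.2,0],[0,-0.2,0],[0,-0.2,0],[0,-0.2,0],[0,-0.1,0],[0,0,0],[0,0,0],[0,0,0],[0,0,0]], rotation=[[0,0,0],[0,0,0],[0,0,0],[0,0,0],[0,0,0],[0,0,0],[0,0,0],[0,0,0],[0,0,0],[0,0,0]])

```text
clock: 7.3
position: [0.5547, 0.1587, 0.1786]
tool_rot: [2.255, 1.567, 0.59]
force: [-1.2, -0.9, -0.5]
grip_width: -0.0
```

Run:
```python
from h import *
P=TC-ex*.012; P[2]=.174
go(P,-ez,ex)
a=grab('scene','s3.png')
```

```text
clock 7.3 pos [0.5547 0.1587 0.1786] F [-1.2 -0.9 -0.5] w -0.0
rot units [ 0.05 -0.02 -0.02] shift now-axes [ 0.15  0.03 -0.02] shift after-rot axes [ 0.15  0.03 -0.02]
```

View pics/s3.png

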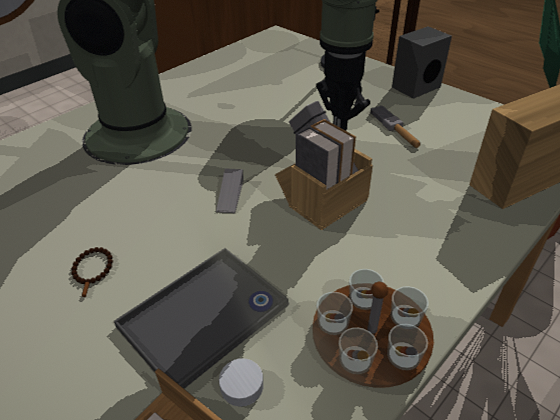

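Request:
arm_command(delta_pos=[[-0.5,0.1,0],[-0.7,0,0],[-0.8,0,0],[-0.8,0,0],[-0.8,0,0],[-0.8,0,0],[-0.4,0,0],[0,0,0]], rotation=[[0,0,0],[0,0,0],[0,0,0],[0,0,0],[0,0,0],[0,0,0],[0,0,0],[0,0,0]], gripper=-1)

```text
clock: 8.15
position: [0.5575, 0.1574, 0.3267]
tool_rot: [2.132, 1.57, 0.465]
force: [0.4, -0.1, -0.5]
grip_width: 0.0855
```

```bash
cat >> h.py <<'E'
th=np.radians(39); XD=np.sin(th)*ex-np.cos(th)*ez
F0=TC-.044*ex; F0[2]=.010
def tp(d,h): return F0+(d*np.cos(th)-h*np.sin(th))*ex+(d*np.sin(th)+h*np.cos(th))*ez
G=tp(.044,.148)+.005*XD
E
python3 - <<'E'
from h import *
print(G,monitor.observe()['qpos'].round(2))
P=G-.09*XD
go(P,-ez,ey);go(P,-ez,-ey);go(P,XD,ey);go(P,XD,-ey)
b=grab('top','t3.png');cv2.imwrite('pics/c3.png',cv2.resize(b[130:330,100:300],(600,600))[:,:,::-1])
E
```

```text
[0.46819505 0.16791195 0.14882197] [-0.66  0.39  0.39  1.64 -0.16  1.14 -0.32]
clock 8.15 pos [0.5575 0.1574 0.3267] F [ 0.4 -0.1 -0.5] w 0.0855
rot units [-14.96   0.    -0.  ] shift now-axes [ 3.6  -4.89 -0.07] shift after-rot axes [ 3.6   0.05 -4.89]
clock 8.15 pos [0.5575 0.1574 0.3267] F [ 0.4 -0.1 -0.5] w 0.0855
rot units [15.04 -0.   -0.  ] shift now-axes [ 3.6  -4.89 -0.07] shift after-rot axes [ 3.6  -0.05  4.89]
clock 8.15 pos [0.5575 0.1574 0.3267] F [ 0.4 -0.1 -0.5] w 0.0855
rot units [-14.33  -5.09   5.07] shift now-axes [ 3.6  -4.89 -0.07] shift after-rot axes [-0.28  0.05 -6.06]
clock 8.15 pos [0.5575 0.1574 0.3267] F [ 0.4 -0.1 -0.5] w 0.0855
rot units [14.4   5.08  5.1 ] shift now-axes [ 3.6  -4.89 -0.07] shift after-rot axes [-0.28 -0.05  6.06]
```

View pics/c3.png

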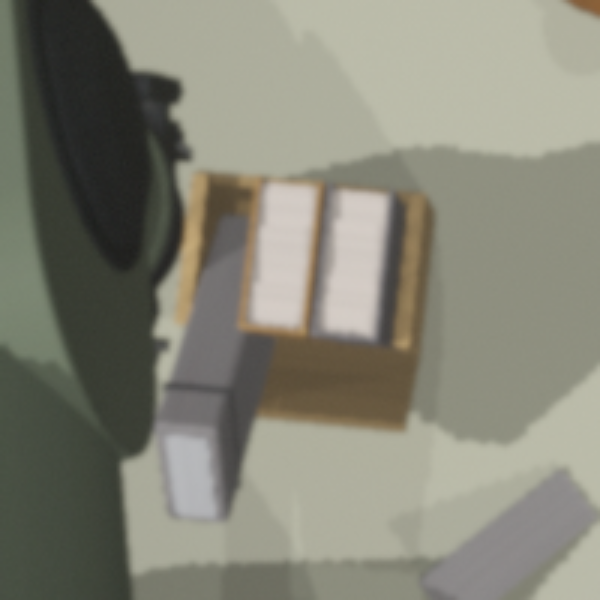

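Run:
```python
from h import *
def px(u,v):return (100+u/3,130+v/3)
for n,d,pts in[('front',0,[(170,518),(228,518)]),('back',.088,[(160,432),(222,432)])]:
    t=tp(d,.18); w=[ray('top',*px(*p),t[2]) for p in pts]; m=np.mean(w,0)
    print(n,'pred',t.round(4),'obs',m.round(4),'dx,dy row',((m-t)@ex).round(4),((m-t)@ey).round(4),[((q-t)@ey).round(3) for q in w])
```

```text
front pred [0.411  0.1736 0.1499] obs [0.4129 0.1715 0.1499] dx,dy row 0.0021 -0.002 [np.float64(0.015), np.float64(-0.019)]
back pred [0.4791 0.1668 0.2053] obs [0.4646 0.1656 0.2053] dx,dy row -0.0142 -0.0026 [np.float64(0.014), np.float64(-0.02)]
```

Request:
arm_command(delta_pos=[[0,-0.5,0],[0,0,0],[0,0,0],[0,0,0],[0,0,0],[0,0,0],[0,0,0],[0,0,0],[0,0,0],[0,0,0]], rotation=[[1,0,0],[1,0,0],[1,0,0],[1,0,0],[1,0,0],[1,0,0],[1,0,0],[1,0,0],[1,0,0],[1,0,0]])

```text
clock: 9.2
position: [0.5375, 0.1575, 0.3113]
tool_rot: [0.125, 1.552, -2.629]
force: [0.3, -0.1, 0.2]
grip_width: 0.0855
```

Request:
arm_command(delta_pos=[[0,0,0],[0,0,0],[0,0,0],[0,0,0],[0,0,0],[0,0,0.8],[0,0,0.8],[0,0,0.8],[0,0,0.8],[0,0,0.8]], rotation=[[1,0,0],[1,0,0],[1,0,0],[1,0,0],[1,0,0],[0,0,0],[0,0,0],[0,0,0],[0,0,0],[0,0,0]])

```text
clock: 10.2
position: [0.4125, 0.1746, 0.2991]
tool_rot: [0.877, 1.532, -2.432]
force: [-0.1, 0.5, 0.9]
grip_width: 0.0849
```

```bash
sed -i 's/^G=.*/G=tp(.044,.148)+.005*XD-.002*ey/' h.py
python3 - <<'E'
from h import *
print(G,monitor.observe()['qpos'].round(2))
P=G-.09*XD
go(P,XD,-ey)
E
```

```text
[0.46799641 0.16592184 0.14882197] [-1.23  0.26  0.85  1.98 -0.21  1.04 -2.02]
clock 10.2 pos [0.4125 0.1746 0.2991] F [-0.1  0.5  0.9] w 0.0849
rot units [-0.53  6.74 -0.49] shift now-axes [ 2.68  0.03 -0.05] shift after-rot axes [2.07 0.1  1.7 ]
```

Request:
arm_command(delta_pos=[[0,0,0],[0,0,0],[0,0,0],[0,0,0],[0,0,0],[0,0,0],[0,0,0],[0,0,0]], rotation=[[-0.07,0.9,-0.07],[-0.07,0.9,-0.07],[-0.07,0.9,-0.07],[-0.07,0.9,-0.07],[-0.07,0.9,-0.07],[-0.07,0.9,-0.07],[-0.07,0.9,-0.07],[-0.07,0.6,0]])

```text
clock: 11.0
position: [0.4224, 0.1851, 0.2766]
tool_rot: [3.104, 1.04, -0.134]
force: [-0.2, 1.0, -0.1]
grip_width: 0.0856
```

Run:
```python
from h import *
print(G,monitor.observe()['qpos'].round(2))
P=G-.09*XD
go(P,XD,-ey)
```

```text
[0.46799641 0.16592184 0.14882197] [-2.01  0.28  1.42  2.33  0.24  0.38 -2.52]
clock 11.0 pos [0.4224 0.1851 0.2766] F [-0.2  1.  -0.1] w 0.0856
rot units [ 0.09  1.44 -0.16] shift now-axes [1.51 0.45 1.25] shift after-rot axes [1.3  0.49 1.46]
```

Request:
arm_command(delta_pos=[[-0.3,0,0],[-0.3,0,0],[-0.3,0,0],[0,0,0],[0,0,0],[0,0,0],[0,0,0],[0,0,0],[0,0,0],[0,0,0]], rotation=[[0,-0.9,0],[0,-0.9,0],[0,-0.9,0],[0,-0.9,0],[0,-0.9,0],[0,-0.6,0],[-1,0,0],[-1,0,0],[-1,0,0],[-1,0,0]])

```text
clock: 12.0
position: [0.405, 0.187, 0.2916]
tool_rot: [1.336, 1.524, -1.464]
force: [-0.9, -0.3, -0.5]
grip_width: 0.0856
```

Request:
arm_command(delta_pos=[[0,0,0],[0,0,0],[0,0,0],[0,0,0],[0,0,0],[0,0,0],[0,0,0],[0,0,0],[0,0,0],[0,0,0]], rotation=[[-1,0,0],[-1,0,0],[-1,0,0],[-1,0,0],[-1,0,0],[-1,0,0],[-1,0,0],[-1,0,0],[-1,0,0],[-1,0,0]])

```text
clock: 13.0
position: [0.4001, 0.1841, 0.2806]
tool_rot: [0.059, 1.51, -1.648]
force: [0.4, 0.3, -0.0]
grip_width: 0.085
```

Request:
arm_command(delta_pos=[[0,0,0],[0,0,0],[0,0,0],[0,0,0],[0,0,0],[0,0,0],[0,0,0],[0,0,0],[0,0,0],[0,0,0]], rotation=[[-1,0,0],[-1,0,0],[-1,0,0],[-1,0,0],[-1,0,0],[-1,0,0],[-1,0,0],[-1,0,0],[-1,0,0],[-1,0,0]])

```text
clock: 14.0
position: [0.3947, 0.1811, 0.2689]
tool_rot: [-1.186, 1.495, -1.8]
force: [0.0, 0.6, -0.1]
grip_width: 0.0856
```

Run:
```python
from h import *
print(G,monitor.observe()['qpos'].round(2))
P=G-.09*XD
go(P,-ez,ey)
go(P,XD,ey)
```

```text
[0.46799641 0.16592184 0.14882197] [-0.96  0.22  0.42  2.03 -0.05  0.96  0.44]
clock 14.0 pos [0.3947 0.1811 0.2689] F [ 0.   0.6 -0.1] w 0.0856
rot units [-4.91  0.09  0.73] shift now-axes [1.68 0.18 0.6 ] shift after-rot axes [ 1.67 -0.26  0.59]
clock 14.0 pos [0.3947 0.1811 0.2689] F [ 0.   0.6 -0.1] w 0.0856
rot units [-4.47 -6.26  2.37] shift now-axes [1.68 0.18 0.6 ] shift after-rot axes [ 1.67 -0.26 -0.59]
```

Request:
arm_command(delta_pos=[[-0.5,0,0],[-0.3,0,0],[0,0,0],[0,0,0],[0,0,0],[0,0,0],[0,0,0],[0,0,0],[0,0,0],[0,0,0]], rotation=[[-1,0,0.15],[-1,0,0.15],[-1,0,0.15],[-1,0,0.15],[-1,0,0.15],[0,-0.9,0],[0,-0.9,0],[0,-0.9,0],[0,-0.9,0],[0,-0.9,0]])

```text
clock: 15.0
position: [0.3914, 0.1805, 0.2826]
tool_rot: [-0.016, 1.101, -0.071]
force: [0.7, -0.5, 0.2]
grip_width: 0.0855
```

Run:
```python
from h import *
print(G,monitor.observe()['qpos'].round(2))
P=G-.09*XD
go(P,XD,ey)
```

```text
[0.46799641 0.16592184 0.14882197] [-1.1  -0.01  0.26  2.33  0.66  0.62  0.17]
clock 15.0 pos [0.3914 0.1805 0.2826] F [ 0.7 -0.5  0.2] w 0.0855
rot units [ 0.38 -2.01 -0.16] shift now-axes [ 2.21 -0.24 -0.35] shift after-rot axes [ 2.1  -0.23 -0.79]
```

Request:
arm_command(delta_pos=[[0.4,-0.1,0],[0.4,-0.1,0],[0.4,0,0],[0,0,0],[0,0,0]], rotation=[[0.2,-0.7,-0.1],[0.2,-0.7,0],[0,-0.6,0],[0,0,0],[0,0,0]])

```text
clock: 15.5
position: [0.3991, 0.1718, 0.259]
tool_rot: [-0.027, 0.969, -0.11]
force: [0.3, 0.0, -0.4]
grip_width: 0.0856
```

Run:
```python
from h import *
print(G,monitor.observe()['qpos'].round(2))
go(G-.06*XD,XD,ey);go(G,XD,ey)
a=grab('scene','s4.png');b=grab('top','t4.png')
o=np.hstack([cv2.resize(a[20:240,220:440],(400,400)),cv2.resize(b[130:330,100:300],(400,400))])
cv2.imwrite('pics/c4.png',o[:,:,::-1])
```

```text
[0.46799641 0.16592184 0.14882197] [-0.97  0.05  0.05  2.43  1.05  0.59 -0.31]
clock 15.5 pos [0.3991 0.1718 0.259 ] F [ 0.3  0.  -0.4] w 0.0856
rot units [ 0.17 -0.75  0.05] shift now-axes [ 2.34  0.05 -0.34] shift after-rot axes [ 2.31  0.03 -0.52]
clock 15.5 pos [0.3991 0.1718 0.259 ] F [ 0.3  0.  -0.4] w 0.0856
rot units [ 0.17 -0.75  0.05] shift now-axes [ 4.33  0.06 -0.18] shift after-rot axes [ 4.31  0.03 -0.52]
```

View pics/c4.png

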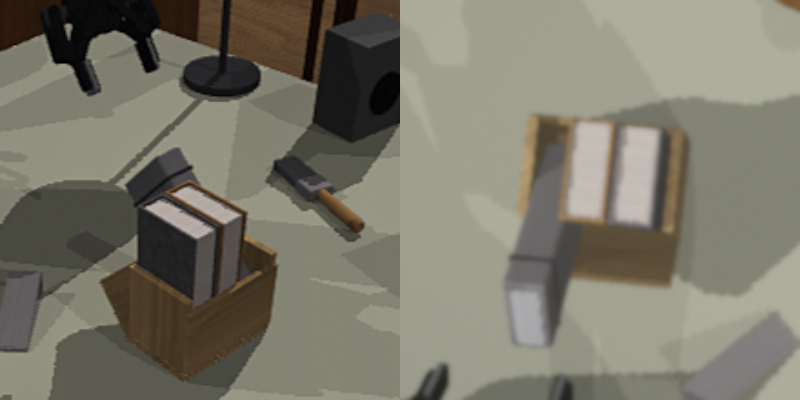

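Request:
arm_command(delta_pos=[[0.4,0,-0.05],[0.4,0,-0.05],[0.4,0,-0.1],[0.4,0,-0.1],[0.4,0,0],[0.2,0,0],[0,0,0]], rotation=[[0.1,0,0],[0.1,0,0],[0,-0.2,0],[0,-0.2,0],[0,-0.2,0],[0,-0.2,0],[0,0,0]])

```text
clock: 16.3
position: [0.4171, 0.1641, 0.2174]
tool_rot: [-0.067, 0.94, -0.16]
force: [0.9, -0.8, -0.5]
grip_width: 0.0855
```

Run:
```python
from h import *
print(monitor.observe()['qpos'].round(2))
go(G,XD,ey)
p=optics.camera_params('top');c=R.from_euler('xyz',p['rotation']).as_matrix()
b=grab('top','t5.png')
cv2.imwrite('pics/c5.png',cv2.resize(b[200:350,100:250],(600,600),interpolation=cv2.INTER_CUBIC)[:,:,::-1])
```

```text
[-0.23  0.24 -0.73  2.43  1.37  0.73 -0.62]
clock 16.3 pos [0.4171 0.1641 0.2174] F [ 0.9 -0.8 -0.5] w 0.0855
rot units [ 0.18 -0.48  0.34] shift now-axes [2.83 0.33 0.02] shift after-rot axes [ 2.83  0.23 -0.13]
```

View pics/c5.png

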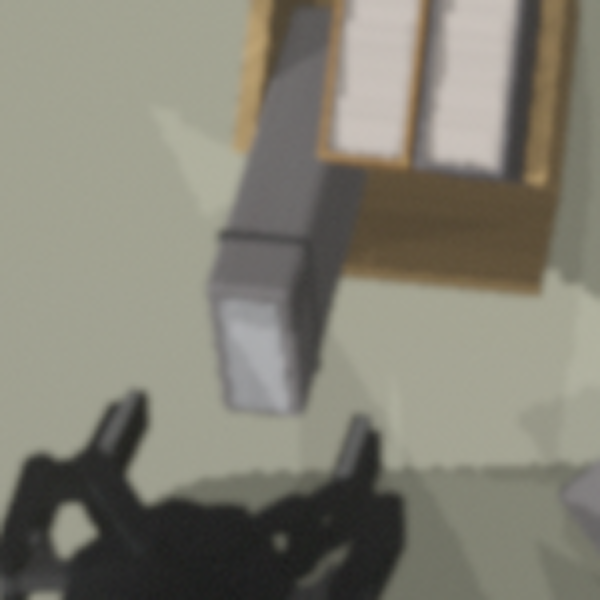

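Run:
```python
from h import *
def px(u,v):return (100+u/4,200+v/4)
for n,d,pts in[('front',0,[(228,411),(303,413)]),('back',.088,[(211,285),(296,287)]),]:
    t=tp(d,.18); w=[ray('top',*px(*p),t[2]) for p in pts]; m=np.mean(w,0)
    print(n,'pred',t.round(4),'obs',m.round(4),'dx,dy row',((m-t)@ex).round(4),((m-t)@ey).round(4),[((q-t)@ey).round(3) for q in w])
```

```text
front pred [0.411  0.1736 0.1499] obs [0.4123 0.1714 0.1499] dx,dy row 0.0015 -0.0021 [np.float64(0.014), np.float64(-0.018)]
back pred [0.4791 0.1668 0.2053] obs [0.4688 0.1662 0.2053] dx,dy row -0.0102 -0.0017 [np.float64(0.016), np.float64(-0.019)]
```

Request:
arm_command(delta_pos=[[0.2,0.15,-0.05],[0.2,0.1,-0.05],[0.3,0,0],[0.3,0,0],[0,0,0]], rotation=[[0.1,-0.2,0.17],[0.1,-0.2,0.17],[0,-0.1,0],[0,0,0],[0,0,0]])

```text
clock: 16.85
position: [0.4266, 0.1629, 0.1876]
tool_rot: [-0.12, 0.927, -0.189]
force: [0.1, 0.0, 0.2]
grip_width: 0.0852
```

Run:
```python
from h import *
print(monitor.observe()['qpos'].round(2))
go(G,XD,ey)
```

```text
[ 0.1   0.51 -1.2   2.43  1.51  1.06 -0.71]
clock 16.85 pos [0.4266 0.1629 0.1876] F [0.1 0.  0.2] w 0.0852
rot units [ 0.47 -0.38  0.5 ] shift now-axes [1.84 0.32 0.33] shift after-rot axes [1.86 0.24 0.25]
```

Request:
arm_command(delta_pos=[[-0.5,0,0.1],[-0.3,0.1,0.1],[0,0.1,0.1],[0,0,0],[0,0,0]], rotation=[[0.2,0.6,0.2],[0.1,0.6,0.2],[0,0.6,0],[0,0.6,0],[0,0,0]])

```text
clock: 17.35
position: [0.4212, 0.1723, 0.2115]
tool_rot: [-0.068, 1.187, -0.156]
force: [-0.1, 0.8, 0.5]
grip_width: 0.0852
```

```bash
cat >> h.py <<'E'
t2=np.radians(22); X2=np.sin(t2)*ex-np.cos(t2)*ez
G2=tp(.044,.152)+.005*X2-.002*ey
E
python3 - <<'E'
from h import *
print(monitor.observe()['qpos'].round(2))
go(G2-.05*X2,X2,ey)
go(G2,X2,ey)
E
```

```text
[ 0.35  0.46 -1.31  2.26  1.1   0.9  -0.21]
clock 17.35 pos [0.4212 0.1723 0.2115] F [-0.1  0.8  0.5] w 0.0852
rot units [ 0.15 -0.01  0.2 ] shift now-axes [ 0.74 -0.05  0.59] shift after-rot axes [ 0.74 -0.06  0.59]
clock 17.35 pos [0.4212 0.1723 0.2115] F [-0.1  0.8  0.5] w 0.0852
rot units [ 0.15 -0.01  0.2 ] shift now-axes [ 2.41 -0.01  0.59] shift after-rot axes [ 2.41 -0.06  0.59]
```

Request:
arm_command(delta_pos=[[0.2,0,0.2],[0.2,0,0.2],[0.2,0,0.2],[0.2,0,0],[0,0,0]], rotation=[[0.1,0,0.1],[0.1,0,0.1],[0,0,0],[0,0,0],[0,0,0]])

```text
clock: 17.85
position: [0.4485, 0.1694, 0.1935]
tool_rot: [-0.002, 1.181, -0.104]
force: [-0.5, -0.1, 0.6]
grip_width: 0.0855
```

Run:
```python
from h import *
print(monitor.observe()['qpos'].round(2))
go(G2,X2,ey)
```

```text
[ 0.34  0.52 -1.26  2.24  1.2   0.88 -0.24]
clock 17.85 pos [0.4485 0.1694 0.1935] F [-0.5 -0.1  0.6] w 0.0855
rot units [-0.03  0.05  0.02] shift now-axes [ 1.51 -0.05 -0.04] shift after-rot axes [ 1.51 -0.05 -0.04]
```

Good alignment; descend.

Request:
arm_command(delta_pos=[[0.25,0,0],[0.25,0,0],[0.25,-0.05,0],[0.25,0,0],[0.25,0,0],[0.2,0,0],[0,0,0]], rotation=[[0,0,0],[0,0,0],[0,0,0],[0,0,0],[0,0,0],[0,0,0],[0,0,0]])

```text
clock: 18.55
position: [0.4655, 0.166, 0.1486]
tool_rot: [-0.002, 1.183, -0.104]
force: [-0.5, 0.5, -0.1]
grip_width: 0.0852
```

Run:
```python
from h import *
print(monitor.observe()['qpos'].round(2))
go(G2,X2,ey)
a=grab('scene','s6.png');b=grab('top','t6.png')
o=np.hstack([cv2.resize(a[60:240,240:420],(400,400)),cv2.resize(b[180:330,100:250],(400,400))])
cv2.imwrite('pics/c6.png',o[:,:,::-1])
```

```text
[ 0.27  0.63 -1.17  2.25  1.35  0.88 -0.35]
clock 18.55 pos [0.4655 0.166  0.1486] F [-0.5  0.5 -0.1] w 0.0852
rot units [-0.02  0.04  0.02] shift now-axes [-0.1   0.   -0.01] shift after-rot axes [-0.1   0.   -0.01]
```

View pics/c6.png

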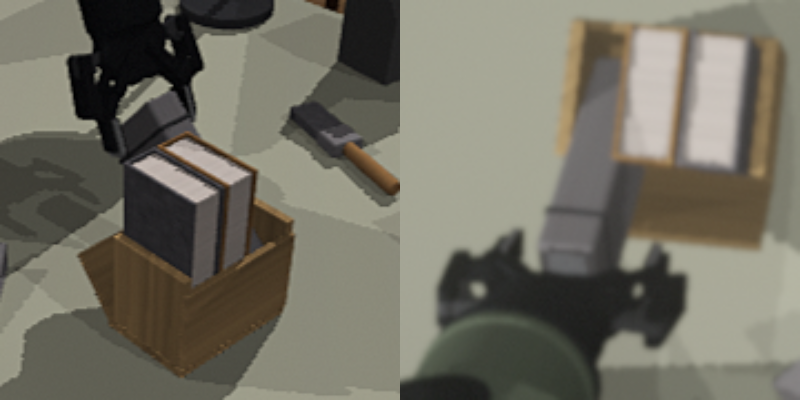

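Request:
arm_command(delta_pos=[[0,0,0],[0,0,0],[0,0,0],[0,0,0],[0,0,0],[0,0,0],[0,0,0],[0,0,0]], rotation=[[0,0,0],[0,0,0],[0,0,0],[0,0,0],[0,0,0],[0,0,0],[0,0,0],[0,0,0]], gripper=1, grip_force=70)

```text
clock: 19.45
position: [0.4657, 0.1664, 0.1504]
tool_rot: [-0.0, 1.18, -0.102]
force: [0.0, 1.0, -1.7]
grip_width: 0.0372
```

Request:
arm_command(delta_pos=[[-0.15,0,0],[-0.25,0,0.05],[-0.3,0,0.1],[-0.3,0,0.1],[-0.3,0,0.1],[-0.3,0,0.1],[-0.3,0,0.1],[-0.3,0,0.1],[0,0,0]], rotation=[[0,0,0],[0,0,0],[0,0,0],[0,0,0],[0,0,0],[0,0,0],[0,0,0],[0,0,0],[0,0,0]])

```text
clock: 20.35
position: [0.4556, 0.1673, 0.224]
tool_rot: [-0.004, 1.183, -0.104]
force: [0.1, 0.5, -3.3]
grip_width: 0.0372
```

Run:
```python
from h import *
print(monitor.observe()['qpos'].round(2))
go(G2,X2,ey)
a=grab('scene','s7.png');b=grab('top','t7.png')
o=np.hstack([cv2.resize(a[20:220,220:420],(400,400)),cv2.resize(b[150:330,100:280],(400,400))])
cv2.imwrite('pics/c7.png',o[:,:,::-1])
```

```text
[ 0.41  0.48 -1.31  2.2   1.1   0.89 -0.12]
clock 20.35 pos [0.4556 0.1673 0.224 ] F [ 0.1  0.5 -3.3] w 0.0372
rot units [-0.    0.04  0.02] shift now-axes [ 2.36  0.   -0.65] shift after-rot axes [ 2.36 -0.   -0.64]
```

View pics/c7.png

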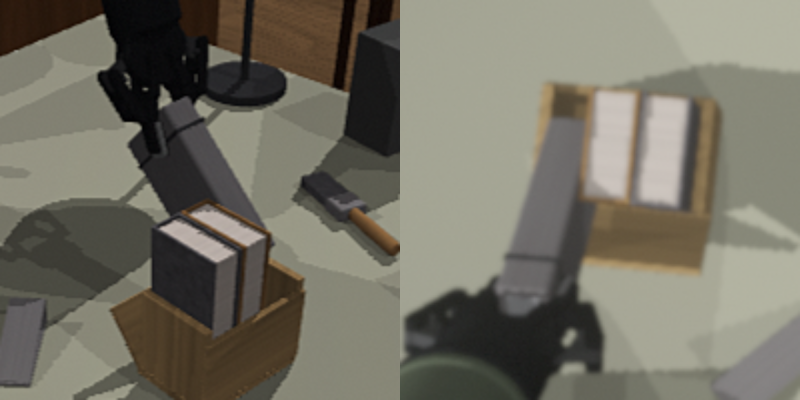

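Request:
arm_command(delta_pos=[[-0.35,0,0.2],[-0.35,0,0.2],[-0.35,0,0.2],[-0.35,0,0.2],[-0.35,0,0.2],[-0.35,0,0.2],[0,0,0]], rotation=[[0,0,0],[0,0,0],[0,0,0],[0,0,0],[0,0,0],[0,0,0],[0,0,0]])

```text
clock: 21.15
position: [0.4634, 0.1653, 0.2934]
tool_rot: [-0.012, 1.19, -0.11]
force: [0.8, 1.1, -4.0]
grip_width: 0.0375
```

Run:
```python
from h import *
print(monitor.observe()['qpos'].round(2))
go(G2,X2,ey)
```

```text
[ 0.55  0.38 -1.43  2.09  0.88  0.94  0.13]
clock 21.15 pos [0.4634 0.1653 0.2934] F [ 0.8  1.1 -4. ] w 0.0375
rot units [ 0.02 -0.03  0.04] shift now-axes [ 4.41  0.06 -1.74] shift after-rot axes [ 4.41  0.04 -1.75]
```

Request:
arm_command(delta_pos=[[-0.4,0,0.3],[-0.4,0,0.3],[-0.4,0,0.3],[-0.4,0,0.3],[-0.4,0,0.3],[-0.4,0,0.3],[0,0,0]], rotation=[[0,0,0],[0,0,0],[0,0,0],[0,0,0],[0,0,0],[0,0,0],[0,0,0]])

```text
clock: 21.85
position: [0.4853, 0.1608, 0.3762]
tool_rot: [-0.025, 1.198, -0.124]
force: [-0.1, -0.5, -3.1]
grip_width: 0.0373
```

Run:
```python
from h import *
print(monitor.observe()['qpos'].round(2))
go(G2,X2,ey)
```

```text
[ 0.66  0.28 -1.46  1.92  0.67  1.03  0.41]
clock 21.85 pos [0.4853 0.1608 0.3762] F [-0.1 -0.5 -3.1] w 0.0373
rot units [ 0.02 -0.1   0.09] shift now-axes [ 6.72  0.18 -3.4 ] shift after-rot axes [ 6.68  0.11 -3.47]
```

Request:
arm_command(delta_pos=[[-0.05,-0.4,0],[-0.05,-0.6,0],[0,-0.7,0],[0,-0.7,0],[0,-0.7,0],[0,-0.7,0],[0,-0.7,0],[0,-0.7,0],[0,-0.4,0],[0,0,0]], rotation=[[0,0,0],[0,0,0],[0,0,0],[0,0,0],[0,0,0],[0,0,0],[0,0,0],[0,0,0],[0,0,0],[0,0,0]])

```text
clock: 22.85
position: [0.4575, -0.0163, 0.3663]
tool_rot: [-0.04, 1.216, -0.145]
force: [0.3, 0.1, -4.4]
grip_width: 0.0374
```

```bash
cat >> h.py <<'E'
# upright placing: tool pointing 17 deg back (tin upright); tin yaw = tray yaw
TR=np.array([.5963,-.2658,0]); ty=np.radians(-2)
fx=np.array([np.cos(ty),np.sin(ty),0]); fy=np.array([-fx[1],fx[0],0])
t3=t2-th; X3=np.sin(t3)*fx-np.cos(t3)*ez
def place(z0): # z0 tin bottom height above tray floor; grasp at d=.044 (centre), h=.152
    return TR+np.array([0,0,.005+z0+.152])+.005*X3
E
python3 - <<'E'
from h import *
print(monitor.observe()['qpos'].round(2))
go(place(.08),X3,fy)
E
```

```text
[ 1.3  -0.05 -1.37  2.05  0.04  0.75  1.36]
clock 22.85 pos [ 0.4575 -0.0163  0.3663] F [ 0.3  0.1 -4.4] w 0.0374
rot units [-0.7   6.22  0.16] shift now-axes [ 6.18 -7.71  3.51] shift after-rot axes [ 2.85 -8.15  5.96]
```

Request:
arm_command(delta_pos=[[0,-0.6,0.3],[0,-0.7,0.3],[0,-0.7,0.3],[0,-0.7,0.3],[0,-0.7,0.3],[0,-0.7,0.3],[0,-0.7,0.3],[0,-0.6,0.3],[0,-0.4,0.2],[0,0,0]], rotation=[[0,0,0],[0,0,0],[0,0.1,0],[0,0.2,0],[0,0.2,0],[0,0.2,0],[0,0.2,0],[0,0.2,0],[0,0.2,0],[0,0,0]])

```text
clock: 23.85
position: [0.5111, -0.1986, 0.3808]
tool_rot: [-0.082, 1.374, -0.187]
force: [-1.0, 0.1, -3.9]
grip_width: 0.0374
```

Run:
```python
from h import *
print(monitor.observe()['qpos'].round(2))
go(place(.08),X3,fy)
```

```text
[ 1.19  0.36 -1.19  1.73  0.4   1.1   1.38]
clock 23.85 pos [ 0.5111 -0.1986  0.3808] F [-1.   0.1 -3.9] w 0.0374
rot units [-0.7   4.7   0.12] shift now-axes [ 5.48 -1.85  1.99] shift after-rot axes [ 3.9  -2.14  4.19]
```

Request:
arm_command(delta_pos=[[0,-0.3,0.3],[0,-0.3,0.3],[0,-0.3,0.3],[0,-0.3,0.3],[0,-0.3,0.3],[0,-0.3,0.3],[0,0,0]], rotation=[[-0.1,0.8,0],[-0.1,0.8,0],[-0.1,0.8,0],[-0.1,0.8,0.05],[-0.1,0.8,0.05],[-0.1,0.7,0],[0,0,0]])

```text
clock: 24.55
position: [0.562, -0.2527, 0.3722]
tool_rot: [-3.113, 1.247, 3.124]
force: [-0.6, 0.7, -4.3]
grip_width: 0.0369
```

Run:
```python
from h import *
print(monitor.observe()['qpos'].round(2))
go(place(.08),X3,fy)
```

```text
[ 0.76  0.73 -0.96  1.16  0.55  1.84  1.43]
clock 24.55 pos [ 0.562  -0.2527  0.3722] F [-0.6  0.7 -4.3] w 0.0369
rot units [-0.11 -0.26  0.06] shift now-axes [ 4.07 -0.35  2.54] shift after-rot axes [ 4.14 -0.4   2.42]
```

Request:
arm_command(delta_pos=[[0.3,-0.1,0.3],[0.4,-0.1,0.3],[0.4,-0.1,0.3],[0.4,-0.1,0.3],[0.4,0,0.2],[0.4,0,0.2],[0.3,0,0.2],[0,0,0]], rotation=[[-0.1,-0.2,0.05],[0,-0.1,0],[0,0,0],[0,0,0],[0,0,0],[0,0,0],[0,0,0],[0,0,0]])

```text
clock: 25.35
position: [0.5934, -0.2612, 0.2728]
tool_rot: [-3.131, 1.282, 3.119]
force: [-0.9, 0.4, -3.9]
grip_width: 0.0373
```

Run:
```python
from h import *
print(monitor.observe()['qpos'].round(2))
go(place(.08),X3,fy)
a=grab('scene','s8.png')
```

```text
[ 0.75  0.84 -0.94  1.22  0.62  1.67  1.41]
clock 25.35 pos [ 0.5934 -0.2612  0.2728] F [-0.9  0.4 -3.9] w 0.0373
rot units [0.01 0.07 0.03] shift now-axes [ 1.28 -0.14  0.44] shift after-rot axes [ 1.28 -0.15  0.45]
```

View pics/s8.png

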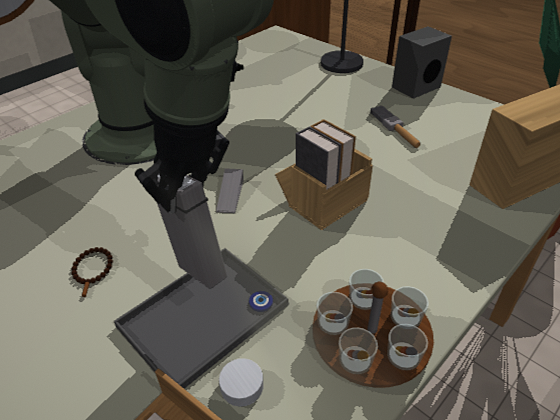

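Run:
```python
from h import *
p=optics.camera_params('scene');c=R.from_euler('xyz',p['rotation']).as_matrix()
def pr(q):
    t=c.T@(np.array(q)-p['origin']);return t[:2]/t[2]*p['fx']+[p['cx'],p['cy']]
s=monitor.observe();Rt=R.from_euler('xyz',s['tool_rot']).as_matrix()
g=s['position']-.005*Rt[:,0]
for dl in(-10,0,10,20,30):   # tin lean beyond tool-relative assumption
    a=np.radians(17+dl); # tin axis dir in tool frame: -x rotated about y toward
    up=-(np.cos(a)*Rt[:,0])+np.sin(a)*Rt[:,2]; up2=-(np.cos(a)*Rt[:,0])-np.sin(a)*Rt[:,2]
    for U in(up,up2):
        fwd=np.cross(Rt[:,1],U)
        q=[g+U*h+fwd*d+Rt[:,1]*w for h,d,w in[(-.152,-.044,-.019),(0.028,-.044,-.019),(-.152,.044,-.019),(.028,.044,-.019)]]
        print(dl,U.round(2),[pr(k).round(0).tolist() for k in q])
im=cv2.imread('pics/s8.png');hs=im[180:300,150:240]
gr=cv2.cvtColor(hs,6)
for v in range(30,112,8): print(180+v,gr[v,::3].tolist())
```

```text
-10 [ 0.4  -0.01  0.92] [[148.0, 229.0], [154.0, 167.0], [180.0, 268.0], [193.0, 214.0]]
-10 [ 0.17 -0.    0.99] [[161.0, 247.0], [152.0, 169.0], [194.0, 281.0], [191.0, 205.0]]
0 [ 0.55 -0.02  0.83] [[139.0, 214.0], [157.0, 167.0], [170.0, 257.0], [195.0, 219.0]]
0 [-0.01  0.    1.  ] [[171.0, 259.0], [150.0, 171.0], [204.0, 288.0], [188.0, 199.0]]
10 [ 0.69 -0.02  0.72] [[131.0, 200.0], [160.0, 168.0], [160.0, 245.0], [195.0, 223.0]]
10 [-0.18  0.01  0.98] [[181.0, 270.0], [150.0, 175.0], [214.0, 293.0], [184.0, 193.0]]
20 [ 0.8  -0.02  0.59] [[124.0, 185.0], [164.0, 170.0], [150.0, 232.0], [195.0, 227.0]]
20 [-0.35  0.01  0.94] [[192.0, 279.0], [150.0, 179.0], [223.0, 296.0], [181.0, 187.0]]
30 [ 0.89 -0.03  0.45] [[118.0, 170.0], [168.0, 173.0], [141.0, 218.0], [194.0, 230.0]]
30 [-0.51  0.02  0.86] [[202.0, 287.0], [151.0, 183.0], [231.0, 296.0], [177.0, 182.0]]
210 [162, 164, 162, 123, 54, 44, 11, 55, 51, 52, 36, 35, 42, 33, 58, 64, 61, 60, 61, 57, 170, 163, 91, 88, 88, 95, 103, 112, 104, 147]
218 [161, 162, 164, 164, 80, 52, 55, 54, 55, 57, 49, 50, 60, 62, 66, 64, 67, 64, 63, 
[... 573 characters left out ...]
 74, 77, 59, 131, 156, 157, 155]
258 [165, 164, 164, 164, 163, 164, 164, 163, 168, 45, 54, 54, 55, 56, 54, 56, 57, 61, 63, 63, 67, 67, 69, 70, 74, 62, 68, 59, 62, 97]
266 [146, 148, 147, 147, 166, 164, 164, 162, 162, 172, 45, 55, 52, 55, 57, 54, 57, 58, 60, 61, 60, 64, 65, 68, 68, 87, 76, 65, 67, 68]
274 [148, 146, 148, 147, 146, 148, 147, 156, 164, 164, 165, 152, 69, 49, 56, 57, 55, 57, 57, 60, 61, 61, 62, 63, 67, 66, 83, 85, 85, 64]
282 [146, 147, 147, 149, 148, 147, 147, 141, 55, 29, 31, 36, 51, 69, 66, 80, 80, 56, 52, 57, 60, 58, 59, 55, 81, 80, 83, 84, 84, 72]
290 [162, 163, 148, 144, 59, 29, 28, 28, 61, 59, 65, 71, 71, 69, 78, 80, 78, 79, 79, 79, 79, 79, 77, 79, 80, 79, 80, 80, 82, 83]
```

```bash
cat > ax.py <<'E'
from h import *
def axis(v0,v1,f,name='scene',u0=150,u1=240,thr=110,rng=None):
    im=optics.grab_frame(name); cv2.imwrite('pics/'+f,im[:,:,::-1])
    g=cv2.cvtColor(im,cv2.COLOR_RGB2GRAY).astype(float)
    L=[];Rr=[]
    for v in range(v0,v1):
        m=np.where(g[v,u0:u1]<thr)[0]+u0
        if len(m)<10: continue
        # dark run containing middle
        runs=np.split(m,np.where(np.diff(m)>1)[0]+1); r=max(runs,key=len)
        sub=lambda a,b:a+(thr-g[v,a])/(g[v,b]-g[v,a])*(b-a)
        L.append((sub(r[0],r[0]-1),v)); Rr.append((sub(r[-1],r[-1]+1),v))
    p=optics.camera_params(name);c=R.from_euler('xyz',p['rotation']).as_matrix()
    N=[]
    for E in(L,Rr):
        E=np.array(E); k=np.polyfit(E[:,1],E[:,0],1)
        for _ in range(3):
            e=np.abs(E[:,0]-np.polyval(k,E[:,1])); E=E[e<max(.6,1.5*np.median(e))]; k=np.polyfit(E[:,1],E[:,0],1)
        print('slope',k.round(4),len(E),'res',np.std(E[:,0]-np.polyval(k,E[:,1])).round(2))
        q=[np.array([(np.polyval(k,v)-p['cx'])/p['fx'],(v-p['cy'])/p['fy'],1]) for v in(v0,v1)]
        n=c@np.cross(*q); N.append(n/np.linalg.norm(n))
    U=np.cross(*N);U/=np.linalg.norm(U);U*=np.sign(U[2]);return U,N
E
python3 - <<'E'
from ax import *
U,N=axis(216,246,'s9.png');print(U.round(3))
# each edge alone: lean angle a in the row plane with y-lean 0: N.(−sin a fx+cos a ez)=0
for n in N: print(np.degrees(np.arctan2(n@ez,n@fx)).round(1))
E
```

```text
slope [ 0.3471 86.2413] 30 res 0.13
slope [  0.275  151.1097] 30 res 0.09
[-0.159 -0.011  0.987]
-168.6
-169.1
```

Request:
arm_command(delta_pos=[[0,-0.05,0],[0,-0.05,0],[0,0,0],[0,0,0],[0,0,0],[0,0,0]], rotation=[[0,0.4,0],[0,0.5,0],[0,0.5,0],[0,0.4,0],[0,0,0],[0,0,0]])

```text
clock: 26.05
position: [0.5943, -0.2646, 0.2797]
tool_rot: [-3.131, 1.096, 3.117]
force: [0.2, -0.1, -3.3]
grip_width: 0.0377
```

Run:
```python
from ax import *
print(monitor.observe()['qpos'].round(2))
go(place(.08),X3,fy)
U,N=axis(216,246,'s10.png');print(U.round(3))
for n in N: print(np.degrees(np.arctan2(n@ez,n@fx)).round(1))
g=cv2.cvtColor(cv2.imread('pics/s10.png'),6)
for v in range(196,310,6): print(v,g[v,130:235:3].tolist())
```

```text
[ 0.64  0.92 -0.85  1.04  0.6   1.9   1.46]
clock 26.05 pos [ 0.5943 -0.2646  0.2797] F [ 0.2 -0.1 -3.3] w 0.0377
rot units [-0.02 -1.7   0.05] shift now-axes [ 1.4  -0.03  0.74] shift after-rot axes [ 1.51 -0.04  0.48]
slope [  0.2484 103.0145] 30 res 0.09
slope [1.535000e-01 1.735525e+02] 30 res 0.1
[ 0.019 -0.013  1.   ]
-179.6
180.0
196 [167, 166, 167, 165, 166, 165, 169, 78, 11, 13, 15, 15, 17, 21, 20, 22, 52, 65, 50, 56, 58, 54, 55, 54, 54, 177, 166, 166, 144, 96, 110, 109, 111, 110, 109]
202 [165, 166, 167, 167, 166, 166, 167, 167, 51, 9, 14, 16, 15, 40, 50, 44, 51, 56, 57, 58, 57, 56, 57, 58, 24, 124, 168, 164, 175, 95, 107, 112, 112, 112, 113]
208 [166, 166, 165, 167, 167, 166, 167, 167, 149, 54, 57, 29, 19, 54, 28, 44, 36, 52, 60, 61, 53, 28, 61, 57, 59, 70, 166, 165, 173, 110, 110, 111, 111, 109, 111]
214 [167, 166, 167, 166, 165, 165, 167, 166, 169, 42, 56, 58, 56, 57, 58, 45, 49, 51, 39, 59, 62, 62, 60, 60, 60, 53, 171, 164, 164, 165, 167, 167, 168, 166, 167]
220 [166, 166, 167, 167, 166, 167, 165, 167, 166, 150, 54, 58, 58, 57, 56, 56, 59, 60, 60, 58, 63, 63, 63, 65, 62
[... 1590 characters left out ...]
 155, 104, 39, 37, 36, 35, 71, 68, 60, 50, 82, 81, 81, 80, 80, 80, 82, 82, 84, 86, 85]
286 [166, 165, 166, 166, 165, 168, 166, 149, 150, 150, 151, 156, 103, 38, 29, 31, 27, 61, 70, 79, 79, 80, 79, 81, 79, 80, 81, 81, 80, 82, 82, 81, 83, 85, 85]
292 [165, 164, 166, 166, 166, 166, 165, 166, 173, 102, 50, 30, 30, 28, 61, 60, 69, 78, 79, 80, 81, 80, 80, 80, 81, 80, 81, 80, 81, 80, 81, 80, 82, 83, 83]
298 [166, 166, 165, 166, 166, 171, 107, 49, 35, 35, 36, 71, 70, 68, 79, 81, 80, 80, 80, 80, 80, 80, 80, 81, 81, 80, 81, 80, 81, 81, 79, 80, 79, 82, 82]
304 [165, 165, 173, 105, 49, 34, 38, 37, 69, 69, 73, 80, 79, 80, 80, 79, 80, 80, 81, 80, 79, 79, 80, 81, 80, 79, 79, 79, 80, 81, 78, 81, 80, 81, 81]
```

Run:
```python
from h import *
g=cv2.cvtColor(cv2.imread('pics/s10.png'),6)
for v in range(250,288,2): print(v,g[v,160:215:2].tolist())
for z in(.04,.06,.08,.1):
    a=ray('scene',167,257,z);b=ray('scene',199,282,z);print(z,a.round(3),b.round(3),np.linalg.norm(a-b).round(4))
```

```text
250 [167, 168, 177, 41, 55, 57, 56, 55, 57, 57, 59, 56, 57, 58, 60, 60, 58, 57, 60, 59, 60, 61, 64, 64, 65, 64, 126, 158]
252 [167, 167, 172, 77, 53, 55, 59, 55, 56, 56, 59, 57, 57, 56, 60, 59, 59, 57, 59, 59, 60, 59, 62, 63, 65, 62, 91, 164]
254 [166, 168, 168, 172, 55, 52, 55, 55, 56, 56, 57, 58, 57, 58, 57, 59, 58, 57, 59, 57, 59, 58, 61, 63, 64, 64, 78, 136]
256 [168, 167, 167, 168, 173, 76, 52, 57, 55, 55, 58, 58, 56, 57, 56, 59, 58, 58, 59, 58, 57, 58, 60, 60, 63, 65, 67, 66]
258 [167, 166, 167, 165, 168, 173, 75, 53, 55, 57, 56, 57, 56, 57, 56, 58, 58, 57, 58, 58, 58, 59, 60, 62, 63, 62, 63, 56]
260 [167, 167, 167, 166, 166, 169, 174, 77, 52, 57, 55, 57, 56, 55, 56, 58, 57, 57, 57, 57, 57, 58, 57, 60, 62, 62, 63, 58]
262 [166, 166, 167, 167, 167, 166, 167, 173, 99, 51, 56, 56, 56, 58, 55, 58, 59, 57, 56, 56, 57, 58, 57, 59, 61, 62, 60, 62]
264 [167, 167, 168, 167, 167, 167, 166, 168, 172, 132, 47, 57, 58, 56, 57, 57, 58, 57, 57, 57, 56, 57, 59, 59, 59, 61, 61, 68]
266 [160, 167, 167, 167, 166, 167, 167, 167, 167, 173, 132, 48, 56, 55, 57, 55, 56, 57, 56, 56, 56, 56, 58, 58, 58
[... 810 characters left out ...]
51, 151, 152, 155, 143, 76, 39, 32, 36, 36, 39, 33, 71, 72, 76, 60, 52, 68, 82, 82, 80, 81, 80, 80, 80]
282 [151, 151, 150, 150, 152, 160, 101, 56, 30, 32, 37, 38, 36, 52, 72, 69, 68, 82, 80, 80, 82, 80, 80, 80, 81, 82, 81, 80]
284 [150, 151, 150, 155, 144, 74, 39, 29, 29, 30, 35, 53, 73, 70, 74, 81, 82, 80, 80, 81, 80, 80, 80, 80, 80, 82, 81, 82]
286 [151, 153, 160, 103, 55, 30, 29, 32, 32, 27, 60, 68, 70, 74, 80, 79, 81, 80, 79, 79, 80, 79, 80, 80, 81, 79, 79, 80]
0.04 [ 0.466 -0.242  0.04 ] [ 0.559 -0.24   0.04 ] 0.0925
0.06 [ 0.484 -0.251  0.06 ] [ 0.574 -0.249  0.06 ] 0.0898
0.08 [ 0.502 -0.26   0.08 ] [ 0.589 -0.258  0.08 ] 0.087
0.1 [ 0.519 -0.269  0.1  ] [ 0.603 -0.267  0.1  ] 0.0843
```

Request:
arm_command(delta_pos=[[0.28,0,0.18],[0.28,0,0.18],[0.28,0,0.18],[0.28,0,0.18],[0.28,0,0.18],[0.28,0,0.18],[0.28,0,0.18],[0.28,0,0.18],[0,0,0]], rotation=[[0,0,0],[0,0,0],[0,0,0],[0,0,0],[0,0,0],[0,0,0],[0,0,0],[0,0,0],[0,0,0]])

```text
clock: 27.0
position: [0.6017, -0.2663, 0.1927]
tool_rot: [-3.13, 1.098, 3.116]
force: [-0.1, 0.2, -3.5]
grip_width: 0.0372
```

Run:
```python
from ax import *
s=monitor.observe();print(s['qpos'].round(2),s['position'].round(4),s['tool_rot'].round(3),s['force'].round(1))
im=grab('scene','s11.png');g=cv2.cvtColor(im,7)
for v in range(210,330,8): print(v,g[v,130:250:3].tolist())
```

```text
[ 0.64  1.   -0.83  1.1   0.64  1.78  1.43] [ 0.6017 -0.2663  0.1927] [-3.13   1.098  3.116] [-0.1  0.2 -3.5]
210 [175, 176, 176, 176, 176, 175, 175, 177, 176, 176, 175, 175, 177, 171, 115, 183, 18, 30, 31, 31, 31, 29, 27, 26, 26, 45, 45, 44, 45, 51, 52, 50, 49, 47, 46, 27, 8, 185, 177, 175]
218 [176, 176, 175, 177, 176, 176, 177, 175, 175, 183, 76, 109, 163, 168, 172, 106, 22, 25, 29, 30, 32, 33, 33, 30, 30, 27, 27, 26, 26, 25, 26, 27, 27, 82, 174, 174, 175, 174, 175, 175]
226 [176, 175, 176, 176, 176, 176, 175, 176, 177, 177, 151, 58, 57, 76, 101, 38, 39, 37, 22, 25, 29, 32, 34, 35, 36, 34, 34, 33, 30, 28, 13, 179, 175, 173, 174, 173, 174, 175, 174, 174]
234 [176, 176, 176, 176, 175, 176, 177, 177, 135, 14, 22, 32, 40, 39, 37, 23, 15, 19, 18, 20, 25, 29, 31, 73, 159, 70, 70, 93, 170, 170, 170, 170, 172, 172, 172, 171, 171, 173, 173, 174]
242 [159, 159, 159, 160, 159, 178, 176, 176, 176, 177, 148, 17, 19, 16, 22, 29, 14, 28, 21, 21, 14, 53, 59, 59, 59, 65, 65, 66, 175, 165, 168, 167, 169, 169, 170, 169, 171, 171, 172, 172]
250 [158, 159, 159, 160, 159, 159, 160, 158, 167, 176, 177, 
[... 993 characters left out ...]
6, 88, 87, 89, 90, 91, 92, 67]
298 [177, 175, 175, 174, 175, 181, 114, 53, 38, 39, 40, 71, 65, 77, 77, 76, 77, 77, 72, 59, 61, 59, 60, 62, 62, 58, 58, 59, 59, 61, 58, 74, 76, 76, 77, 80, 82, 87, 93, 93]
306 [175, 183, 113, 52, 36, 38, 36, 75, 74, 79, 85, 85, 86, 85, 87, 74, 76, 76, 75, 76, 77, 68, 59, 58, 61, 57, 60, 58, 60, 60, 56, 75, 75, 76, 76, 77, 78, 80, 83, 75]
314 [38, 38, 39, 75, 73, 78, 86, 84, 86, 85, 84, 85, 86, 84, 88, 51, 52, 73, 81, 75, 75, 75, 77, 78, 61, 59, 58, 61, 75, 73, 74, 75, 74, 74, 77, 75, 77, 78, 82, 83]
322 [74, 84, 85, 84, 84, 85, 84, 85, 85, 84, 85, 51, 53, 52, 50, 52, 53, 50, 52, 50, 72, 85, 85, 85, 84, 85, 86, 86, 85, 86, 85, 78, 74, 74, 75, 75, 78, 79, 80, 82]
```

Run:
```python
from h import *
for z in(.02,.03,.04,.05):print(z,ray('scene',207,317,z).round(4),ray('scene',175.5,291,z).round(4))
```

```text
0.02 [ 0.6149 -0.2718  0.02  ] [ 0.5287 -0.2739  0.02  ]
0.03 [ 0.6214 -0.2758  0.03  ] [ 0.5364 -0.2778  0.03  ]
0.04 [ 0.6279 -0.2797  0.04  ] [ 0.5441 -0.2818  0.04  ]
0.05 [ 0.6343 -0.2837  0.05  ] [ 0.5517 -0.2857  0.05  ]
```

Request:
arm_command(delta_pos=[[0.13,0,0.07],[0.13,0,0.07],[0.09,0,0.05],[0.09,0,0.05],[0.09,0,0.05],[0,0,0],[0,0,0]], rotation=[[0,0,0],[0,0,0],[0,0,0],[0,0,0],[0,0,0],[0,0,0],[0,0,0]])

```text
clock: 27.75
position: [0.603, -0.2664, 0.1753]
tool_rot: [-3.129, 1.1, 3.117]
force: [-0.1, 0.6, -4.5]
grip_width: 0.0374
```

Request:
arm_command(delta_pos=[[0.09,0,0.05],[0.09,0,0.05],[0.09,0,0.05],[0.09,0,0.05],[0,0,0],[0,0,0]], rotation=[[0,0,0],[0,0,0],[0,0,0],[0,0,0],[0,0,0],[0,0,0]])

```text
clock: 28.35
position: [0.6035, -0.2666, 0.1619]
tool_rot: [-3.129, 1.101, 3.117]
force: [-0.6, 0.6, -3.6]
grip_width: 0.0371
```

Request:
arm_command(delta_pos=[[0.07,0,0.04],[0.07,0,0.04],[0,0,0]], rotation=[[0,0,0],[0,0,0],[0,0,0]])

```text
clock: 28.65
position: [0.6038, -0.2665, 0.1577]
tool_rot: [-3.128, 1.101, 3.117]
force: [0.4, 1.1, -1.7]
grip_width: 0.0369
```

Request:
arm_command(delta_pos=[[0.06,0,0.03],[0.06,0,0.03],[0,0,0]], rotation=[[0,0,0],[0,0,0],[0,0,0]])

```text
clock: 28.95
position: [0.604, -0.2664, 0.1581]
tool_rot: [-3.126, 1.102, 3.119]
force: [-0.0, 0.1, -4.6]
grip_width: 0.0376
```

Run:
```python
from h import *
im=grab('scene','s12.png');g=cv2.cvtColor(im,7)
for v in range(290,344,4): print(v,g[v,165:230:2].tolist())
```

```text
290 [31, 33, 31, 34, 49, 68, 62, 59, 59, 60, 59, 59, 60, 60, 59, 61, 60, 60, 61, 56, 62, 58, 60, 60, 59, 60, 59, 58, 82, 85, 84, 85, 86]
294 [33, 31, 67, 65, 62, 74, 73, 57, 59, 59, 57, 58, 58, 61, 61, 60, 59, 62, 60, 59, 59, 60, 58, 58, 60, 60, 61, 59, 69, 85, 84, 85, 84]
298 [65, 64, 75, 77, 76, 77, 76, 64, 59, 59, 59, 59, 59, 61, 62, 60, 61, 59, 60, 60, 60, 60, 58, 61, 58, 60, 60, 59, 62, 76, 75, 74, 76]
302 [85, 85, 74, 75, 75, 76, 75, 72, 59, 59, 59, 56, 61, 59, 61, 58, 59, 59, 59, 60, 57, 60, 57, 60, 58, 59, 60, 59, 58, 76, 75, 73, 75]
306 [84, 84, 84, 85, 86, 76, 66, 45, 41, 56, 60, 59, 58, 59, 61, 60, 60, 59, 61, 60, 59, 59, 60, 58, 57, 59, 58, 60, 56, 70, 74, 75, 75]
310 [83, 86, 86, 85, 88, 51, 51, 42, 42, 43, 42, 56, 59, 60, 57, 63, 59, 58, 60, 60, 58, 58, 59, 57, 60, 57, 58, 60, 59, 64, 75, 73, 74]
314 [83, 84, 88, 52, 51, 52, 51, 51, 51, 52, 42, 43, 45, 52, 63, 61, 59, 58, 59, 61, 60, 59, 59, 59, 58, 57, 59, 60, 59, 57, 76, 74, 74]
318 [87, 74, 49, 50, 53, 52, 51, 53, 51, 52, 51, 52, 51, 42, 42, 50, 61, 59, 59, 59, 59, 61, 57, 58, 57, 57, 58, 57, 59, 56, 70, 75, 74]
322 [49, 51, 52, 50, 52, 52, 51, 53, 51, 53, 52, 52, 52, 53, 52, 47, 42, 50, 61, 60, 59, 59, 58, 57, 59, 57, 58, 58, 54, 40, 75, 75, 73]
326 [52, 51, 52, 51, 52, 51, 51, 51, 53, 50, 52, 52, 52, 51, 53, 51, 51, 52, 49, 46, 60, 60, 57, 58, 60, 64, 37, 38, 75, 73, 74, 74, 74]
330 [52, 51, 51, 51, 52, 49, 49, 52, 52, 51, 51, 52, 53, 52, 52, 52, 51, 51, 50, 52, 53, 52, 65, 49, 38, 43, 37, 73, 73, 73, 74, 74, 73]
334 [51, 51, 53, 51, 51, 53, 51, 53, 51, 50, 49, 51, 50, 52, 53, 51, 51, 52, 50, 51, 52, 51, 51, 51, 47, 86, 87, 84, 83, 83, 71, 71, 72]
338 [51, 52, 52, 52, 50, 51, 49, 50, 52, 53, 52, 50, 52, 52, 51, 54, 52, 52, 52, 51, 51, 51, 52, 44, 86, 85, 83, 84, 85, 85, 83, 83, 86]
342 [51, 51, 51, 53, 50, 52, 51, 52, 52, 51, 51, 50, 53, 52, 50, 52, 51, 52, 51, 52, 52, 47, 85, 84, 85, 84, 82, 84, 84, 84, 85, 76, 73]
```

Run:
```python
from h import *
for z in(.0,.005,.01,.015,.02,.03):print(z,ray('scene',209.5,329,z).round(4),ray('scene',180,304,z).round(4))
```

```text
0.0 [ 0.6247 -0.2773  0.    ] [ 0.5437 -0.279   0.    ]
0.005 [ 0.6278 -0.2792  0.005 ] [ 0.5473 -0.2809  0.005 ]
0.01 [ 0.6308 -0.2811  0.01  ] [ 0.5509 -0.2827  0.01  ]
0.015 [ 0.6339 -0.283   0.015 ] [ 0.5546 -0.2846  0.015 ]
0.02 [ 0.637  -0.2849  0.02  ] [ 0.5582 -0.2865  0.02  ]
0.03 [ 0.6431 -0.2886  0.03  ] [ 0.5655 -0.2903  0.03  ]
```

Request:
arm_command(delta_pos=[[0.12,0,0.06],[0,0,0],[0,0,0]], rotation=[[0,0,0],[0,0,0],[0,0,0]])

```text
clock: 29.3
position: [0.6043, -0.2653, 0.1578]
tool_rot: [-3.128, 1.102, 3.118]
force: [-0.1, 0.4, -3.5]
grip_width: 0.0373
```

Request:
arm_command(delta_pos=[[0.12,0,0.06],[0,0,0],[0,0,0]], rotation=[[0,0,0],[0,0,0],[0,0,0]])

```text
clock: 29.6
position: [0.6044, -0.2652, 0.1575]
tool_rot: [-3.126, 1.103, 3.119]
force: [-0.1, -0.3, -4.1]
grip_width: 0.0373
```

Request:
arm_command(delta_pos=[[0.1,0,0.05],[0.1,0,0.05],[0.1,0,0.05]], rotation=[[0,0,0],[0,0,0],[0,0,0]])

```text
clock: 29.9
position: [0.6044, -0.265, 0.1572]
tool_rot: [-3.123, 1.103, 3.121]
force: [-6.3, 1.5, 41.6]
grip_width: 0.0372
```

Run:
```python
from ax import *
s=monitor.observe();print(s['qpos'].round(3),s['position'].round(4),s['tool_rot'].round(3),s['force'].round(1),s['moment'].round(2))
im=grab('scene','s13.png');g=cv2.cvtColor(im,7)
for v in range(314,338,2): print(v,g[v,175:230:2].tolist())
```

```text
[ 0.642  1.037 -0.826  1.123  0.66   1.723  1.409] [ 0.6044 -0.265   0.1572] [-3.123  1.103  3.121] [-6.3  1.5 41.6] [ 0.56  4.43 -0.09]
314 [52, 52, 51, 50, 53, 42, 45, 42, 51, 61, 61, 61, 58, 60, 60, 59, 59, 58, 57, 58, 59, 57, 59, 60, 58, 74, 74, 74]
316 [51, 50, 52, 50, 53, 52, 50, 43, 43, 50, 61, 60, 59, 60, 60, 61, 60, 57, 59, 57, 58, 57, 59, 60, 54, 70, 74, 76]
318 [52, 52, 52, 51, 51, 51, 52, 54, 43, 44, 52, 61, 59, 60, 59, 60, 59, 58, 58, 58, 56, 58, 56, 58, 58, 69, 75, 72]
320 [52, 52, 51, 52, 53, 51, 52, 53, 53, 48, 43, 50, 61, 58, 59, 58, 59, 58, 57, 58, 58, 56, 56, 60, 55, 67, 75, 75]
322 [51, 52, 50, 52, 51, 51, 51, 52, 52, 53, 46, 40, 48, 60, 61, 59, 58, 56, 58, 58, 57, 56, 60, 65, 34, 75, 73, 74]
324 [53, 52, 52, 52, 51, 53, 52, 52, 52, 50, 52, 52, 46, 49, 61, 60, 60, 58, 57, 58, 60, 58, 57, 36, 76, 73, 74, 74]
326 [51, 53, 51, 52, 51, 51, 52, 51, 52, 51, 51, 53, 51, 47, 48, 61, 60, 58, 57, 60, 59, 49, 39, 59, 75, 74, 72, 74]
328 [53, 52, 52, 51, 52, 52, 51, 51, 52, 51, 51, 52, 51, 52, 46, 47, 60, 57, 58, 63, 38, 42, 38, 74, 74, 75, 74, 74]
330 [50, 50, 52, 52, 52, 51, 52, 51, 52, 52, 53, 51, 50, 51, 53, 53, 53, 61, 59, 42, 41, 36, 76, 75, 75, 73, 74, 73]
332 [51, 51, 51, 52, 51, 52, 52, 52, 51, 51, 52, 52, 52, 52, 52, 52, 52, 50, 45, 39, 36, 75, 75, 74, 72, 73, 73, 74]
334 [52, 53, 50, 51, 52, 50, 52, 51, 51, 51, 52, 51, 51, 51, 51, 52, 51, 51, 51, 49, 90, 86, 84, 83, 84, 72, 71, 72]
336 [51, 52, 53, 52, 51, 51, 51, 51, 51, 51, 52, 53, 51, 51, 53, 51, 51, 52, 51, 48, 86, 84, 85, 84, 85, 84, 84, 85]
```

Request:
arm_command(delta_pos=[[0,0,0],[0,0,0]], rotation=[[0,0,0],[0,0,0]])

```text
clock: 30.15
position: [0.6045, -0.265, 0.1574]
tool_rot: [-3.122, 1.103, 3.122]
force: [-0.4, 1.6, -2.1]
grip_width: 0.0372
```

Run:
```python
from ax import *
s=monitor.observe();print(s['position'].round(4),s['force'].round(1),s['moment'].round(2))
U,N=axis(262,296,'s14.png',thr=72,u0=160);print(U.round(3))
for n in N: print(np.degrees(np.arctan2(n@ez,n@fx)).round(1))
im=cv2.imread('pics/s14.png');g=cv2.cvtColor(im,6)
for v in range(256,300,8): print(v,g[v,160:235:2].tolist())
```

```text
[ 0.6045 -0.265   0.1574] [-0.4  1.6 -2.1] [ 0.05 -0.77 -0.03]
slope [1.066000e-01 1.438345e+02] 14 res 1.02
slope [1.443000e-01 1.791233e+02] 25 res 0.07
[-0.741  0.52   0.425]
170.4
179.8
256 [159, 167, 51, 36, 38, 36, 27, 31, 20, 25, 14, 9, 21, 28, 19, 20, 18, 20, 20, 18, 24, 55, 54, 60, 58, 57, 63, 64, 59, 53, 55, 58, 58, 55, 57, 57, 60, 82]
264 [159, 158, 159, 160, 167, 44, 11, 15, 9, 9, 12, 9, 12, 11, 11, 12, 43, 48, 49, 58, 59, 60, 60, 61, 61, 61, 60, 67, 45, 44, 86, 85, 86, 73, 62, 65, 65, 66]
272 [158, 159, 160, 158, 159, 159, 152, 51, 58, 60, 61, 49, 70, 52, 55, 49, 50, 23, 49, 56, 57, 63, 38, 27, 53, 62, 60, 60, 61, 69, 87, 85, 85, 86, 88, 85, 87, 89]
280 [160, 158, 160, 158, 158, 158, 164, 140, 56, 59, 60, 60, 60, 59, 59, 59, 59, 60, 54, 57, 61, 57, 60, 61, 61, 60, 60, 59, 61, 62, 77, 86, 85, 86, 86, 86, 87, 74]
288 [164, 154, 72, 40, 32, 34, 32, 31, 35, 61, 61, 61, 58, 58, 61, 60, 60, 60, 59, 60, 62, 59, 58, 63, 58, 61, 61, 59, 60, 59, 63, 87, 84, 84, 84, 84, 86, 87]
296 [38, 30, 48, 64, 66, 65, 69, 75, 76, 73, 61, 59, 60, 58, 59, 60, 62, 59, 59, 60, 61, 61, 59, 59, 60, 61, 59, 60, 60, 58, 58, 75, 86, 85, 84, 87, 85, 86]
```

Request:
arm_command(delta_pos=[[0,0,0],[0,0,0],[0,0,0]], rotation=[[0,0,0],[0,0,0],[0,0,0]], grip_force=20)

```text
clock: 30.5
position: [0.6044, -0.2651, 0.1573]
tool_rot: [-3.123, 1.102, 3.121]
force: [-0.1, 0.1, 5.9]
grip_width: 0.037
```

Request:
arm_command(delta_pos=[[0,0,0],[0,0,0],[0,0,0],[0,0,0],[0,0,0],[0,0,0],[0,0,0]], rotation=[[0,0,0],[0,0,0],[0,0,0],[0,0,0],[0,0,0],[0,0,0],[0,0,0]], gripper=-1)

```text
clock: 31.2
position: [0.6039, -0.2651, 0.1553]
tool_rot: [-3.124, 1.1, 3.119]
force: [-0.5, 0.5, 0.8]
grip_width: 0.0855
```

Run:
```python
from ax import *
s=monitor.observe();print(s['position'].round(4),s['force'].round(1),s['grip_width'],s['qpos'].round(2))
im=grab('scene','s15.png');g=cv2.cvtColor(im,7);a=cv2.cvtColor(cv2.imread('pics/s14.png'),6)
print(np.abs(g.astype(int)-a)[276:340,150:240].mean())
U,N=axis(276,296,'s16.png',thr=72,u0=160)
for n in N: print(np.degrees(np.arctan2(n@ez,n@fx)).round(1))
```

```text
[ 0.6039 -0.2651  0.1553] [-0.5  0.5  0.8] 0.08548774569030614 [ 0.64  1.04 -0.82  1.12  0.66  1.72  1.41]
1.9371527777777777
slope [  0.6709 -20.0125] 12 res 2.96
slope [1.523000e-01 1.765902e+02] 20 res 0.11
-127.8
-179.7
```

Tin stands unmoved with the gripper open (right edge still vertical). Retreat along the fingers.

Request:
arm_command(delta_pos=[[-0.2,0,0],[-0.3,0,0],[-0.4,0,0],[-0.4,0,0],[-0.5,0,0],[-0.5,0,0],[-0.5,0,0],[-0.5,0,0],[-0.3,0,0],[0,0,0]], rotation=[[0,0,0],[0,0,0],[0,0,0],[0,0,0],[0,0,0],[0,0,0],[0,0,0],[0,0,0],[0,0,0],[0,0,0]])

```text
clock: 32.3
position: [0.6582, -0.2648, 0.2636]
tool_rot: [-3.129, 1.107, 3.116]
force: [-0.2, 0.4, -0.3]
grip_width: 0.0858
```

Run:
```python
from ax import *
s=monitor.observe();print(s['clock'],s['position'].round(4),s['force'].round(1),s['qpos'].round(2))
U,N=axis(276,296,'s17.png',thr=72,u0=160)
for n in N: print(np.degrees(np.arctan2(n@ez,n@fx)).round(1))
g=cv2.cvtColor(cv2.imread('pics/s17.png'),6).astype(int);a=cv2.cvtColor(cv2.imread('pics/s15.png'),6).astype(int)
print('tin area diff',np.abs(g-a)[285:335,170:225].mean())
b=cv2.cvtColor(cv2.imread('pics/s0.png'),6).astype(int)
print('books diff vs start',np.abs(g-b)[140:200,298:335].mean())
for v in range(215,285,8): print(v,g[v,150:230:3].tolist())
```

```text
32.3 [ 0.6582 -0.2648  0.2636] [-0.2  0.4 -0.3] [ 0.48  0.99 -0.64  0.81  0.53  1.92  1.56]
slope [ -0.7036 370.5128] 7 res 0.83
slope [1.623000e-01 1.735297e+02] 20 res 0.13
147.3
-179.1
tin area diff 1.253090909090909
books diff vs start 10.645045045045045
215 [178, 177, 178, 178, 178, 178, 175, 19, 23, 42, 46, 46, 39, 41, 39, 40, 34, 73, 181, 181, 27, 29, 17, 188, 181, 180, 180]
223 [177, 177, 178, 178, 178, 149, 19, 21, 23, 25, 25, 29, 30, 31, 186, 47, 45, 45, 44, 33, 138, 176, 176, 175, 175, 176, 176]
231 [179, 179, 177, 178, 179, 193, 10, 21, 25, 23, 23, 20, 25, 32, 34, 31, 179, 172, 171, 172, 172, 173, 173, 173, 173, 174, 176]
239 [178, 178, 178, 178, 178, 88, 62, 92, 9, 17, 21, 19, 44, 61, 128, 180, 161, 124, 176, 169, 170, 170, 171, 172, 171, 172, 173]
247 [179, 179, 180, 177, 177, 133, 52, 61, 57, 59, 86, 120, 159, 177, 175, 194, 188, 192, 192, 180, 122, 162, 167, 168, 170, 164, 171]
255 [162, 161, 180, 160, 161, 162, 145, 60, 45, 54, 61, 63, 61, 92, 130, 175, 210, 125, 119, 91, 67, 73, 76, 66, 69, 70, 69]
263 [162, 161, 160, 160, 173, 162, 162, 82, 60, 59, 60, 47, 54, 60, 61, 59, 59, 62, 64, 63, 65, 70, 54, 75, 97, 71, 75]
271 [160, 160, 161, 161, 159, 181, 178, 187, 53, 60, 59, 58, 62, 61, 46, 56, 60, 62, 39, 52, 64, 64, 66, 92, 93, 94, 93]
279 [161, 161, 160, 161, 162, 162, 162, 161, 140, 59, 62, 60, 61, 60, 61, 62, 59, 60, 63, 63, 62, 63, 64, 75, 88, 90, 92]
```

Run:
```python
from h import *
b=grab('top','t9.png')[:,:,::-1].copy();a=cv2.imread('pics/t0.png');s=cv2.imread('pics/s17.png');s0=cv2.imread('pics/s0.png')
for A,B,(v0,v1,u0,u1) in[(a,b,(186,246,182,242)),(s0,s,(118,186,294,350))]:
    e=lambda x:cv2.Canny(x,60,150).astype(np.float32)
    r=cv2.matchTemplate(e(B)[v0-8:v1+8,u0-8:u1+8],e(A)[v0:v1,u0:u1],cv2.TM_CCOEFF_NORMED);_,m,_,l=cv2.minMaxLoc(r);print('shift',np.array(l)-8,round(m,2))
bot.job_done();s=monitor.observe();print(s['clock'],s['force'].round(1))
```

```text
shift [0 0] 0.75
shift [0 0] 0.72
the job is handed in; nothing more can be done
the job is handed in; nothing more can be done
```

I tipped the tin out from behind with closed fingers and gripped it by its leaning top. I lifted it out, turned it upright over the tray, lowered it to contact and released it. The job was handed in after about 32 s of the 56 s; no verdict was reported.

**Tin:** after release and retreat its measured edge was about 1° from vertical. The tin's part of the picture hardly changed after the fingers backed off. It stands near the tray's middle, with its centre about 10 mm off in x and y.

**Books:** edge matching against the start pictures gave 0 px shift in both the top and scene views. The match scores were only 0.75 and 0.72, because the shadows had changed.

**Robot:** the gripper is open and clear, with force readings near zero.

**What did not go to plan:**
- **Wrist orientation:** my first choice ran into joint limits, so I turned the wrist half a turn. I then gripped at about 22° from vertical instead of along the tin's 39° lean.
- **Tin tilt:** over the tray the tin was about 10° off upright, so I corrected that before setting it down.
- **Set-down force:** the reading reached about 42 N through the gripped tin for a moment, then I relieved it. That is below the 120 N wrist limit. I take it the 40 N limit does not apply here, since the load went through the fingers and not the gripper's body.
- **Edge fit:** after the tin was set down only its right edge gave a usable fit; the left-edge fits were spoiled by dark background.

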